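# Load the carving machine, hang its guard door and switch it on

## Robot

A 6-joint arm with a two-finger parallel gripper is mounted at the origin on the work surface. World frame = base frame: x ahead of the robot, y to its left, z up, the work surface at z = 0. Lengths are in mm, angles in rad, forces in N, time in s.
With the tool pointing down it reaches from about 400 to 925 mm from the base axis. Payload 12.5 kg.
Tool frame: the origin (TCP) lies midway between the tips of the shut fingers; the grasp point (between the pads) lies 19 mm behind it (env.tcp_to_grasp is the distance from the TCP to the grasp point, in mm); z points along the fingers, y is the line along which they close (so a half turn about z gives the same grasp; the last joint's range is limited). The gripper opens to 95 mm and grips with 3 to 60 N. Pads are 20 mm wide; open, the fingers measure 119 mm over their backs; the gripper's body (75 mm by 180 mm) begins 59 mm behind the grasp point.
Start: joints at [-1.393, 0.491, 1.559, -0, 1.092, -0.106], TCP at [175.026, -600.01, 214.661] pointing down, gripper open.
Joint ranges: [-3.1, 3.1], [-0.84, 2.19], [0.05, 2.79], [-1.13, 4.28], [0.06, 2.93], [-2.69, 2.69]. Speed limits (rad/s): [2.22, 2.22, 2.79, 3.14, 3.14, 3.14].

## Interface

Orientations are given as [roll, pitch, yaw] about the fixed x, y, z axes, in that order (R = Rz(yaw) Ry(pitch) Rx(roll)).
In Python, from cell import env gives the robot as it stands. The module is installed in compiled form; this text tells all that it offers.
- The arm moves only by the tool step_arm, never from a script. Its argument "plan" is a list that holds one entry, the list of rows, each a list of 5 numbers: the shift along the tool's x, y, z in mm, then the turn about the tool's z in degrees, then the opening, from -1 (shut) to 1 (fully open). A call has 1 to 8 rows; each row is the pose to reach, as a shift and turn from the pose commanded when the call began, along the tool's axes at that moment; what a row does not reach only later rows make up. A row lasts 1/12 s, in which the tool goes at most 41.7 mm and 7.16 degrees, less where a joint would pass 70% of its speed; a pose out of reach is approached as far as the arm can. A call with a gripper value outside its range is refused whole. The fingers move at their own pace and stop on an object; the grip force is fixed at half the most. Time passes only in rows, so rows that repeat a pose let the fingers close. It gives the time, the measured TCP pose, the force, the opening and the grip force at its end, in the units of the state.
- env.state(): the state, without advancing time (a new reading comes with each control period).
- env.read_camera(name): name is "scene" or "top" or "wrist"; returns the picture (400x640x3 uint8, blue, green, red); there is no depth.
- env.get_calibration(name): a dict with "K" (3x3 intrinsics, pixels), "extrinsics" (4x4, takes a point from world to camera coordinates). Camera axes: x right, y up, looking along -z (the intrinsics and any distortion apply to the point x, -y, -z); pixel columns grow to the right and rows downward; lengths in mm; the calibration is good to about 2 mm. A picture is of the moment at which its call begins: read the wrist's pose just before it. get_calibration takes no time and is no camera call; for the wrist camera it gives the pose at the moment of the call.
- env.job_done(): hands the job in; it is judged then, once.
The state is a dict: "t": time; "joints": joint angles; "qvel": joint speeds; "tau": joint torques, N m; "eef_pos": TCP position; "tcp_rot": TCP orientation; "ft_force": force on the tool from outside, world axes, zero at the start; "moment": the same for the moment, N m; "opening": opening from 0.0 (shut) to 1.0 (fully open); "grip_force": force on a finger pad.
Only numpy, scipy, OpenCV 4.12 (cv2) and the standard library are available. Lean on these libraries where they do the work, as an engineer would, in place of code of your own. Each camera call takes 0.05 s, during which the arm holds its last target. There are 200 camera calls.

## Task

Set the maple blanks on the carving machine's bed in a neat row: one to a yellow line, standing as they do on the mat, centred and square along the line, with one end up against the rear fence. Then take the guard door out of its wooden rack and lower its two hinge knuckles fully onto the two hinge pins so that the door hangs shut across the front of the bed; only then lift the yellow locking collar and flip the toggle lever from the red side over to the green side, letting the collar drop back and lock. Leave the glue bottle, cup and screwdriver where they are.

Things in the scene. Friction and masses are not known exactly. Their poses are not given: they have to be found in the camera images.
- machine: small bench carving machine, fixed; origin at table height, x to its rear, y to its left. Bed 12 mm high, x -65..155, y +-145 mm. Fence face at x=67, 10 mm above the bed. Gantry beam at x=137, 73 mm high (motor at y=100, 140 mm high). The shut door hangs in the plane x=-85; 5 mm behind it, at y=-94, a stop post 75 mm high. Hinge post at x=-85, y=142, 105 mm high
- mark0 (a point): middle of a yellow line on the bed, one of four 56 mm apart running towards the rear fence. Point: on the bed surface where the middle of a blank's underside belongs when the blank is centred along the line with its end against the fence (fence face 30 mm further along x, the machine's x; fence 10 mm high) (mark0 is the rightmost, mark3 the leftmost)
- mark1 (a point): middle of a yellow line on the bed, one of four 56 mm apart running towards the rear fence. Point: on the bed surface where the middle of a blank's underside belongs when the blank is centred along the line with its end against the fence (fence face 30 mm further along x, the machine's x; fence 10 mm high)
- mark2 (a point): middle of a yellow line on the bed, one of four 56 mm apart running towards the rear fence. Point: on the bed surface where the middle of a blank's underside belongs when the blank is centred along the line with its end against the fence (fence face 30 mm further along x, the machine's x; fence 10 mm high)
- mark3 (a point): middle of a yellow line on the bed, one of four 56 mm apart running towards the rear fence. Point: on the bed surface where the middle of a blank's underside belongs when the blank is centred along the line with its end against the fence (fence face 30 mm further along x, the machine's x; fence 10 mm high)
- pin_low (a point): lower hinge pin: foot of the pin, on top of its bracket, 35 mm above the table. Upright brass pin 8 mm thick, 16 mm tall, its upper 8 mm tapering to 3 mm. The bracket is 14 mm wide, 8 mm thick and comes from the hinge post on the left (+y of the machine)
- pin_high (a point): upper hinge pin, same as the lower, straight above it: foot of the pin on top of its bracket, 105 mm above the table; bracket underside at 97 mm. The door's lower knuckle belongs between the two brackets, so the door must come in sideways (from the robot's side) with knuckles 17 to 38 mm above their seats, and then be lowered
- door_center (a point): guard door, clear pane in aluminium frame: 10 mm thick (its x), 200 mm wide (y), 130 mm high, 350 g; orange grip area 60 mm wide mid top bar (22 mm high); mass centre within 10 mm of the middle. Point: middle of the panel, 65 mm below the top edge. Starts upright in the rack slot, bottom edge 12 mm above the table. When hung, its y is along the machine's y, bottom edge 20 mm up
- knuckle_low (a point): lower hinge knuckle of the door: centre of the lower rim of its hole. Steel tube 20 mm outside, hole 11 mm, 22 mm high, axis upright, 112 mm to the +y side of the door's middle, lower rim 15 mm above the door's bottom edge. When the door hangs home this point coincides with pin_low
- knuckle_high (a point): upper hinge knuckle of the door, same as the lower one, 70 mm above it; coincides with pin_high when home
- rack: wooden rack, fixed: base 100 x 130 x 12 mm with two walls 120 mm long (y), up to 55 mm above the table, leaving a 13 mm slot along its y in which the door stands. Origin under the middle, at table height
- blankA_mid (a point): maple blank, a light wooden block 60 mm long (its x), 30 mm wide (its y), 40 mm high, 60 g, a dark line along the middle of its top; may be absent. This point is its centre, half-way up; starts lying on the black mat or table to the right of the machine
- blankB_mid (a point): maple blank, a light wooden block 60 mm long (its x), 30 mm wide (its y), 40 mm high, 60 g, a dark line along the middle of its top; may be absent. This point is its centre, half-way up
- blankC_mid (a point): maple blank, a light wooden block 60 mm long (its x), 30 mm wide (its y), 40 mm high, 60 g, a dark line along the middle of its top; may be absent. This point is its centre, half-way up
- blankD_mid (a point): maple blank, a light wooden block 60 mm long (its x), 30 mm wide (its y), 40 mm high, 60 g, a dark line along the middle of its top; may be absent. This point is its centre, half-way up
- toggle (a joint): lever angle: 0 = off, leaning 0.45 rad from upright towards the robot (red stripe); 0.9 = on, leaning 0.45 rad to the rear (green stripe). It stays where it is left. Locked in either end place (0.1 rad of play) unless the collar is lifted at least 13 mm
- collar (a joint): lift of the yellow collar along the lever, 0 to 0.020 m; a spring of 3 N (down) to 6 N (fully up) pushes it back down
- collar_mid (a point): middle of the yellow collar, a rounded block 28 x 28 mm, 36 mm long along the lever, sliding on the lever; 85 mm from the pivot when down. Its z runs up along the lever; its y is the lever's turning axis (parallel to the machine's y), so it can be pinched along y from above and turned between the pads. The lever's bare end stands 5 mm above the collar when it is down
- toggle_pivot (a point): pivot of the toggle lever, 40 mm above the table; the lever turns about the machine's y axis, to the rear (+x) as its joint grows. It sits in a black housing 105 mm (x) by 48 mm (y), 50 mm high, on the machine's right flank, with a steel gate up to 83 mm
- glue: green glue bottle with orange cap, 56 mm wide, 120 mm high, not to be disturbed; origin under its middle
- chisel: red-handled screwdriver 200 mm long lying on the table, not to be disturbed
- cup: blue cup, 80 mm wide, 90 mm high, not to be disturbed; origin under its middle
- door: the same guard door as door_center; origin at the middle of its bottom edge
Things that resemble listed ones, but are neither listed nor needed, are in the scene too. Leave any orange or turquoise look-alike of the part that bears blankA_mid alone.

How it is judged (in metres and radians):
On the way, in this order (a step that is already met when the one before it is completed fails the run):
1. all blanks stand in the row, each on a line, square and against the fence (((x of blankA_mid in the frame of mark0 between -0.005 and 0.004 m and y of blankA_mid in the frame of mark0 between -0.007 and 0.007 m) or (x of blankA_mid in the frame of mark1 between -0.005 and 0.004 m and y of blankA_mid in the frame of mark1 between -0.007 and 0.007 m) or (x of blankA_mid in the frame of mark2 between -0.005 and 0.004 m and y of blankA_mid in the frame of mark2 between -0.007 and 0.007 m) or (x of blankA_mid in the frame of mark3 between -0.005 and 0.004 m and y of blankA_mid in the frame of mark3 between -0.007 and 0.007 m)) and angle between the x axis of each of blankA_mid, blankB_mid, blankC_mid, blankD_mid and the x axis of machine, either way round below 0.09 rad and z of blankA_mid in the frame of mark0 between 0.017 and 0.025 m and angle between each of blankA_mid, blankB_mid, blankC_mid, blankD_mid's own z axis and vertical below 0.08 rad and ((x of blankB_mid in the frame of mark0 between -0.005 and 0.004 m and y of blankB_mid in the frame of mark0 between -0.007 and 0.007 m) or (x of blankB_mid in the frame of mark1 between -0.005 and 0.004 m and y of blankB_mid in the frame of mark1 between -0.007 and 0.007 m) or (x of blankB_mid in the frame of mark2 between -0.005 and 0.004 m and y of blankB_mid in the frame of mark2 between -0.007 and 0.007 m) or (x of blankB_mid in the frame of mark3 between -0.005 and 0.004 m and y of blankB_mid in the frame of mark3 between -0.007 and 0.007 m)) and z of blankB_mid in the frame of mark0 between 0.017 and 0.025 m and ((x of blankC_mid in the frame of mark0 between -0.005 and 0.004 m and y of blankC_mid in the frame of mark0 between -0.007 and 0.007 m) or (x of blankC_mid in the frame of mark1 between -0.005 and 0.004 m and y of blankC_mid in the frame of mark1 between -0.007 and 0.007 m) or (x of blankC_mid in the frame of mark2 between -0.005 and 0.004 m and y of blankC_mid in the frame of mark2 between -0.007 and 0.007 m) or (x of blankC_mid in the frame of mark3 between -0.005 and 0.004 m and y of blankC_mid in the frame of mark3 between -0.007 and 0.007 m)) and z of blankC_mid in the frame of mark0 between 0.017 and 0.025 m and ((x of blankD_mid in the frame of mark0 between -0.005 and 0.004 m and y of blankD_mid in the frame of mark0 between -0.007 and 0.007 m) or (x of blankD_mid in the frame of mark1 between -0.005 and 0.004 m and y of blankD_mid in the frame of mark1 between -0.007 and 0.007 m) or (x of blankD_mid in the frame of mark2 between -0.005 and 0.004 m and y of blankD_mid in the frame of mark2 between -0.007 and 0.007 m) or (x of blankD_mid in the frame of mark3 between -0.005 and 0.004 m and y of blankD_mid in the frame of mark3 between -0.007 and 0.007 m)) and z of blankD_mid in the frame of mark0 between 0.017 and 0.025 m), for 0.2 s.
2. the door hangs home on both pins, shut across the front (distance between knuckle_low and pin_low below 0.0055 m and distance between knuckle_high and pin_high below 0.0055 m and angle between the x axis of door_center and the x axis of machine, either way round below 0.12 rad and y of door_center in the frame of machine below 0.03 m), for 0.2 s.
3. the collar is lifted while the lever is still off (value of joint collar above 0.01 m and value of joint toggle below 0.25 rad).
4. the lever is over on the green side (value of joint toggle above 0.75 rad), for 0.1 s.
At the end, for the whole second after the job is handed in: each blank present stands on its own line (within 7 mm, end within 5 mm of the fence, square within 0.09 rad); knuckles within 5.5 mm of home on the pins, door shut within 0.12 rad, at rest; toggle beyond 0.75 rad, collar down within 4 mm (all of step 1 and all of step 2 and value of joint toggle above 0.75 rad and value of joint collar below 0.004 m and linear speed of door below 0.02 m/s); the robot touches nothing.
It fails at once if the glue bottle is displaced by more than 40 mm (distance of glue from where it was at the start of the episode above 0.04 m).
It fails at once if the screwdriver is displaced by more than 40 mm (distance of chisel from where it was at the start of the episode above 0.04 m).
It fails at once if the cup is displaced by more than 40 mm (distance of cup from where it was at the start of the episode above 0.04 m).
Of blankA, blankB, blankC, blankD only 3 to 4 are there at a start; the rules pass over those that are not, and their reading is None.
At some moment in a run one of blankA, blankB, blankC, blankD may be knocked a few centimetres aside while the robot is not near it.
It also fails if it takes over 210 s, if anything falls off the work surface, if the arm or the gripper's body presses on something with over 40 N, if the wrist force passes 120 N, or if a joint passes its speed limit or range.

## Working session

There is one attempt and no reset: what is moved stays moved. The work goes in short steps, Python scripts to look and compute and a tool call to move; the robot and the scene stay as the last step left them, time stands still between calls to the robot, and variables do not carry over. Pictures are saved under pics/ and viewed, at most 14 in all, crops included, and the job is handed in when it is done.

Besides the shell and the picture viewer there is one more tool, called after "Emit:" as a command line: name --argument value ..., lists and objects as JSON in quotes. step_arm: Moves the arm, as the interface text tells. Its arguments: {"type":"object","properties":{"plan":{"type":"array"}},"required":["plan"]}

```bash
mkdir -p pics; cat > h.py <<'E'
import numpy as np, cv2
from cell import env
def cal(n):
    c=env.get_calibration(n); return np.array(c["K"]),np.array(c["extrinsics"])
def proj(n,P,c=None):
    K,E=c or cal(n); p=E[:3,:3]@np.array(P,float)+E[:3,3]; q=K@np.array([p[0],-p[1],-p[2]]); return q[:2]/q[2]
def unproj(n,uv,z,c=None):
    K,E=c or cal(n); d=np.linalg.inv(K)@np.array([uv[0],uv[1],1.]); d=np.array([d[0],-d[1],-d[2]])
    R=E[:3,:3]; o=-R.T@E[:3,3]; w=R.T@d; return o+w*(z-o[2])/w[2]
E
python3 - <<'E'
from h import *
for n in("top","scene"):
    cv2.imwrite(f"pics/{n}0.png",env.read_camera(n)); c=env.get_calibration(n); print(n,c.keys(),np.round(c["K"],1).tolist(),np.round(c["extrinsics"],3).tolist())
s=env.state();print(s)
E
```

```text
top dict_keys(['K', 'extrinsics']) [[387.5, 0.0, 320.5], [0.0, 387.5, 200.6], [0.0, 0.0, 1.0]] [[-0.017, -1.0, 0.008, -0.853], [0.999, -0.016, 0.05, -532.513], [-0.05, 0.009, 0.999, -1219.279], [0.0, 0.0, 0.0, 1.0]]
scene dict_keys(['K', 'extrinsics']) [[471.2, 0.0, 319.0], [0.0, 471.2, 196.2], [0.0, 0.0, 1.0]] [[-0.74, 0.672, 0.016, 424.148], [-0.471, -0.536, 0.701, 182.531], [0.48, 0.511, 0.713, -1605.983], [0.0, 0.0, 0.0, 1.0]]
{'t': 0.1, 'joints': array([-1.39257826e+00,  4.91507942e-01,  1.55934955e+00, -2.83331227e-05,
        1.09172773e+00, -1.05594949e-01]), 'qvel': array([ 6.60969188e-04, -1.79956346e-03, -2.13167878e-03,  9.06037365e-05,
       -7.49132569e-04, -8.52499795e-04]), 'tau': array([ 3.22052409e-03, -6.13621473e+01, -2.58606219e+01,  6.94017252e-02,
        4.70313686e-02, -6.53581901e-05]), 'eef_pos': array([ 174.99331103, -599.7899823 ,  214.12822727]), 'tcp_rot': array([-3.14060297e+00, -7.96245497e-05,  2.83826044e-01]), 'ft_force': array([-0.76102345, -0.70032192, -0.44646887]), 'moment': array([-0.03794846,  0.03975356,  0.03471677]), 'grip_force': 0.0, 'opening': 0.9978170238451408}
```

View pics/top0.png

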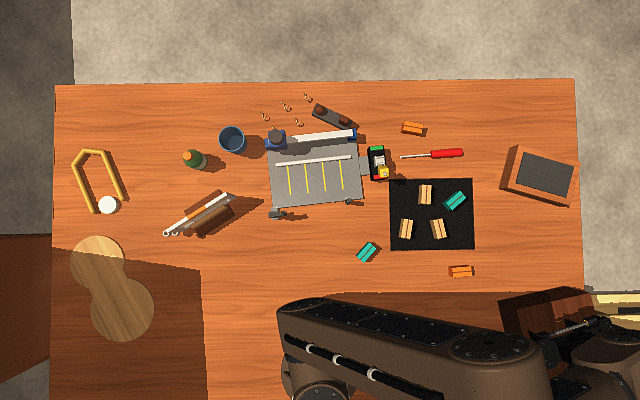

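View pics/scene0.png

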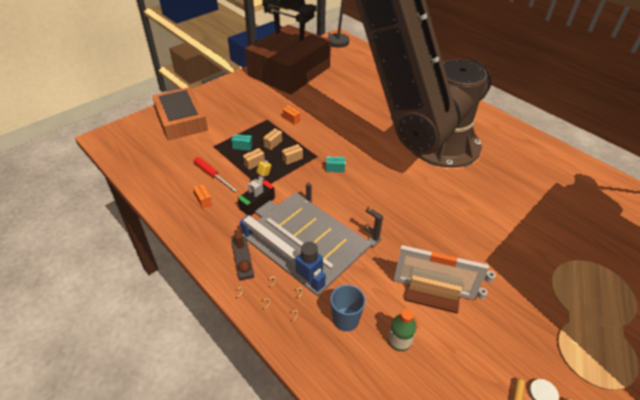

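Top picture: three maple blanks at (425,194), (406,228) and (438,228); orange (413,128), (460,271) and turquoise (455,200), (367,251) look-alikes. Machine bed around (315,175), toggle at (378,165), door in its rack at (200,215), hinge post at about (277,214). The scene picture agrees with this.

```bash
python3 - <<'E'
from h import *
c=cal("top")
im=cv2.imread("pics/top0.png")
for n,uv,z in [("bl1",(425,194),40),("bl2",(406,228),40),("bl3",(438,228),40),("teal",(455,200),40),("hinge",(277,214),105),("stop",(349,201),75),("collar",(383,171),117),("line0b",(290,193),12),("line3b",(341,190),12),("kn_left",(166,234),130),("doorR",(228,196),142),("cup",(232,139),90),("glue",(190,158),120)]:
    print(n,np.round(unproj("top",uv,z,c)))
K,E=cal("wrist");s=env.state()
from scipy.spatial.transform import Rotation as R
Rt=R.from_euler("xyz",s["tcp_rot"]).as_matrix()
cw=-E[:3,:3].T@E[:3,3]
print("cam in tool",np.round(Rt.T@(cw-s["eef_pos"]),1),np.round(E[:3,:3]@Rt,3).tolist(),K[0,0],K[:2,2])
# yellow segmentation
hsv=cv2.cvtColor(im,cv2.COLOR_BGR2HSV)
m=cv2.inRange(hsv,(22,110,120),(35,255,255)); n,l,st,ce=cv2.connectedComponentsWithStats(m)
print([(x.tolist(),np.round(y,1).tolist()) for x,y in zip(st[1:],ce[1:]) if x[4]>12])
cv2.imwrite("pics/crop1.png",cv2.resize(im[90:260,150:490],None,fx=2.35,fy=2.35,interpolation=cv2.INTER_CUBIC))
cv2.imwrite("pics/w0.png",env.read_camera("wrist"))
E
```

```text
bl1 [ 546. -336.   40.]
bl2 [ 442. -274.   40.]
bl3 [ 440. -373.   40.]
teal [ 526. -429.   40.]
hinge [491. 119. 105.]
stop [527. -95.  75.]
collar [ 611. -193.  117.]
line0b [558.  87.  12.]
line3b [565. -76.  12.]
kn_left [438. 434. 130.]
doorR [543. 254. 142.]
cup [718. 253.  90.]
glue [658. 369. 120.]
cam in tool [  74.7    0.6 -169.8] [[-0.001, 1.0, -0.001], [0.964, 0.001, 0.264], [0.264, -0.0, -0.964]] 308.454684425005 [313.94708799 197.88821857]
[([72, 149, 49, 63, 140], [94.1, 174.7]), ([339, 160, 5, 30, 52], [340.8, 174.3]), ([321, 162, 5, 29, 50], [323.3, 176.2]), ([304, 164, 5, 29, 53], [305.9, 177.8]), ([378, 165, 11, 12, 64], [383.8, 171.6]), ([287, 166, 4, 29, 50], [288.5, 180.0]), ([614, 294, 26, 9, 125], [628.2, 298.4]), ([623, 315, 15, 3, 29], [629.8, 316.5])]
```

View pics/crop1.png

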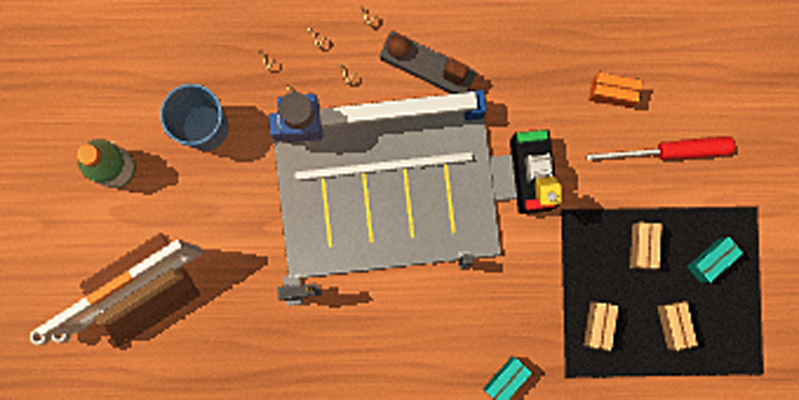

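View pics/w0.png

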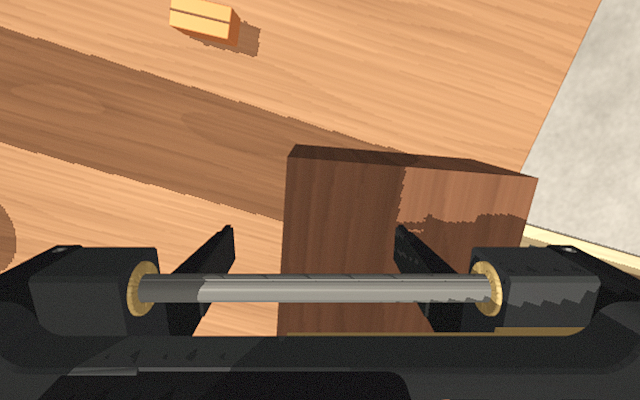

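```bash
cat >> h.py <<'E'
from scipy.spatial.transform import Rotation as Ro
def go(P,yaw,frm=None,fy=None):
    s=env.state(); p=s["eef_pos"] if frm is None else np.array(frm,float); y=s["tcp_rot"][2] if fy is None else fy
    Rt=Ro.from_euler("xyz",[np.pi,0,y]).as_matrix()
    t=-np.degrees((yaw-y+np.pi)%(2*np.pi)-np.pi)
    print("shift",np.round(Rt.T@(np.array(P,float)-p),1),"turn",round(t,2),"t",round(s["t"],2))
E
python3 - <<'E'
from h import *
go((400,-320,250),0)
c=cal("top")
L=[unproj("top",p,12,c) for p in [(340.8,174.3),(323.3,176.2),(305.9,177.8),(288.5,180.0)]]
print(np.round(L,1))
E
```

```text
shift [ 294.3 -205.6  -35.8] turn 16.26 t 0.15
[[615.6 -76.2  12. ]
 [610.4 -20.1  12. ]
 [606.2  35.5  12. ]
 [600.   91.1  12. ]]
```

Emit:
step_arm --plan '[[[37, -26, -36, 3, 1], [74, -52, -36, 5, 1], [111, -78, -36, 7, 1], [148, -103, -36, 9, 1], [185, -129, -36, 11, 1], [222, -155, -36, 13, 1], [259, -180, -36, 15, 1], [294.3, -205.6, -36, 16.26, 1]]]'

```text
t: 0.82
eef_pos: [378.8, -346.2, 250.7]
tcp_rot: [3.141, -0.0, -0.002]
ft_force: [0.5, -0.1, 0.8]
opening: 0.999
grip_force: 0.0
```

Emit:
step_arm --plan '[[[0, 0, 0, 0, 1], [0, 0, 0, 0, 1], [0, 0, 0, 0, 1], [0, 0, 0, 0, 1]]]'

```text
t: 1.15
eef_pos: [377.4, -348.8, 250.5]
tcp_rot: [3.142, 0.0, -0.001]
ft_force: [-0.0, -0.4, -0.2]
opening: 0.999
grip_force: 0.0
```

```bash
python3 - <<'E'
from h import *
s=env.state();print(np.round(s["eef_pos"],1),np.round(s["tcp_rot"],4),np.round(s["qvel"],3).max())
c=cal("wrist");np.savez("c1.npz",K=c[0],E=c[1])
im=env.read_camera("wrist");cv2.imwrite("pics/w1.png",im)
cv2.imwrite("pics/top1.png",env.read_camera("top"))
E
```

```text
[ 377.4 -348.8  250.5] [ 3.1415e+00  2.0000e-04 -1.0000e-03] 0.003
```

View pics/w1.png

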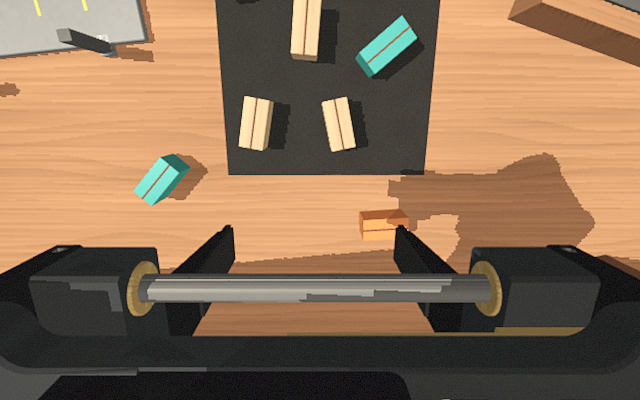

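Wrist view: maple blanks at (257,123), (338,124) and (307,25), each with a dark line along its top; the turquoise ones at (387,47) and (162,180) and the orange one at (383,223) are look-alikes. I'll move forward and segment the maple tops.

Emit:
step_arm --plan '[[[35, 0, 0, 0, 1], [70, 0, 0, 0, 1], [70, 0, 0, 0, 1], [70, 0, 0, 0, 1], [70, 0, 0, 0, 1]]]'

```text
t: 1.67
eef_pos: [447.2, -348.4, 250.2]
tcp_rot: [-3.141, 0.001, -0.001]
ft_force: [-0.4, -0.2, -0.7]
opening: 1.001
grip_force: 0.0
```

```bash
cat >> h.py <<'E'
def tops(im,c,z,name="wrist",vmin=200,rows=400,show=None):
    hsv=cv2.cvtColor(im,cv2.COLOR_BGR2HSV); m=cv2.inRange(hsv,(8,20,vmin),(30,140,255)); m[rows:]=0
    m=cv2.morphologyEx(m,cv2.MORPH_CLOSE,np.ones((5,5))); m=cv2.morphologyEx(m,cv2.MORPH_OPEN,np.ones((3,3)))
    out=[]
    for k in cv2.findContours(m,cv2.RETR_EXTERNAL,cv2.CHAIN_APPROX_NONE)[0]:
        if not 300<cv2.contourArea(k)<8000: continue
        w=np.array([unproj(name,p[0],z,c)[:2] for p in k],np.float32)
        (cx,cy),(a,b),th=cv2.minAreaRect(w)
        if a<b: a,b,th=b,a,th-90
        th=(th+90)%180-90
        out.append((cx,cy,a,b,th)); 
        print("px",np.round(k.mean((0,1))),"xy",np.round((cx,cy),1),"size",np.round((a,b),1),"deg",round(th,2))
    return out
E
python3 - <<'E'
from h import *
s=env.state();print(np.round(s["eef_pos"],1),np.round(s["tcp_rot"],4))
c=cal("wrist");im=env.read_camera("wrist");cv2.imwrite("pics/w2.png",im)
for v in (190,215):
    print(v);tops(im,c,41,vmin=v,rows=240)
print(im[170,338],im[123,257], cv2.cvtColor(im,cv2.COLOR_BGR2HSV)[175:215:8,245:275:6].tolist())
E
```

```text
[ 447.2 -348.4  250.2] [-3.141e+00  9.000e-04 -7.000e-04]
190
px [434. 226.] xy [ 378.8 -502. ] size [71.8 34.8] deg 89.91
px [338. 181.] xy [ 439.9 -379. ] size [60.1 30.1] deg 12.02
px [257. 179.] xy [ 441.2 -277. ] size [59.9 30.2] deg -10.63
px [306.  90.] xy [ 546.8 -340. ] size [59.8 30.2] deg -4.9
px [580.  63.] xy [ 584.3 -676.9] size [143.6  84.6] deg 72.83
215
px [434. 227.] xy [ 377.4 -501.7] size [70.5 34.8] deg -87.57
px [338. 180.] xy [ 439.9 -378.8] size [59.7 29.7] deg 11.99
px [256. 179.] xy [ 441.3 -276.8] size [59.5 29.3] deg -10.53
px [306.  90.] xy [ 547.1 -340. ] size [59.2 29.5] deg -5.12
px [580.  63.] xy [ 584.5 -677.1] size [143.2  84. ] deg 72.79
px [128.  12.] xy [ 627.9 -145.8] size [39.6 25.3] deg 89.91
[192 243 255] [62 70 71] [[[16, 105, 183], [22, 68, 255], [11, 134, 175], [20, 76, 255], [17, 93, 231]], [[20, 76, 255], [21, 71, 255], [16, 101, 229], [20, 74, 255], [16, 106, 147]], [[24, 61, 255], [20, 78, 255], [22, 66, 255], [20, 73, 255], [17, 104, 170]], [[23, 65, 255], [19, 77, 255], [21, 69, 255], [20, 74, 255], [18, 38, 68]], [[20, 32, 71], [25, 37, 75], [19, 39, 72], [12, 44, 75], [19, 40, 71]]]
```

View pics/w2.png

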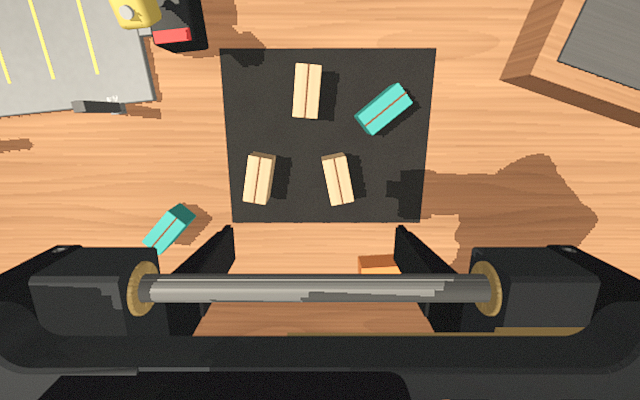

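Sizes fit 60x30 and the three maple blanks are confirmed. Next the bed.

Emit:
step_arm --plan '[[[9, -38, 0, 0, 1], [18, -76, 0, 0, 1], [27, -114, 0, 0, 1], [36, -152, 0, 0, 1], [45, -190, 0, 0, 1], [54, -228, 0, 0, 1], [63, -266, 0, 0, 1], [70, -300, 0, 0, 1]]]'

```text
t: 2.38
eef_pos: [517.5, -46.6, 251.0]
tcp_rot: [3.141, -0.001, -0.001]
ft_force: [1.4, 0.5, 0.6]
opening: 1.003
grip_force: 0.0
```

Emit:
step_arm --plan '[[[0, -38, 0, -2, 1], [0, -65, 0, -5.3, 1], [0, -65, 0, -5.3, 1], [0, -65, 0, -5.3, 1], [0, -65, 0, -5.3, 1]]]'

```text
t: 2.8
eef_pos: [517.7, 16.1, 250.8]
tcp_rot: [3.141, -0.0, 0.091]
ft_force: [0.3, 0.6, -0.4]
opening: 1.003
grip_force: 0.0
```

```bash
python3 - <<'E'
from h import *
s=env.state();print(np.round(s["eef_pos"],1),np.round(s["tcp_rot"],4))
c=cal("wrist");np.savez("c3.npz",K=c[0],E=c[1]);im=env.read_camera("wrist");cv2.imwrite("pics/w3.png",im)
hsv=cv2.cvtColor(im,cv2.COLOR_BGR2HSV);m=cv2.inRange(hsv,(22,90,120),(35,255,255))
for k in cv2.findContours(m,cv2.RETR_EXTERNAL,cv2.CHAIN_APPROX_NONE)[0]:
    if cv2.contourArea(k)<60: continue
    for z in (12,):
        w=np.array([unproj("wrist",p[0],z,c)[:2] for p in k],np.float32);(x,y),(a,b),th=cv2.minAreaRect(w)
        print(np.round(k.mean((0,1))),np.round((x,y),1),np.round((a,b),1),round(th,2))
E
```

```text
[517.7  16.1 250.8] [ 3.1412e+00 -3.0000e-04  9.1200e-02]
[543. 114.] [ 616.9 -269.1] [64.7 49.5] 75.15
[305. 101.] [604.9  34.6] [91.9  4. ] 5.61
[261. 101.] [599.8  90.4] [91.9  4.2] 5.64
[394. 100.] [616.1 -76.8] [94.1  4.7] 5.27
[349. 100.] [611.1 -21.1] [94.1  4.3] 5.39
```

View pics/w3.png

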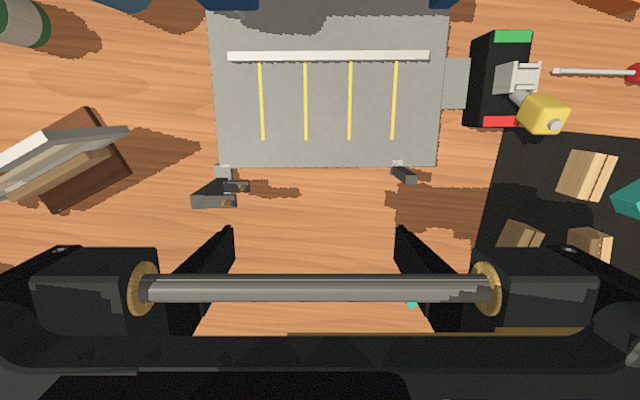

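```bash
python3 - <<'E'
from h import *
d=np.load("c3.npz");c=(d["K"],d["E"]);im=cv2.imread("pics/w3.png")
g=cv2.cvtColor(im,cv2.COLOR_BGR2GRAY).astype(int)
print("col325",[(r,g[r,325]) for r in list(range(47,70))+list(range(158,174))])
ex=np.array([np.cos(.096),np.sin(.096)])
L=np.array([[616.1,-76.8],[611.1,-21.1],[604.9,34.6],[599.8,90.4]])
# origin assuming centre line at machine x=20.5
mid=L.mean(0); 
for n,uv,z in [("bedfront",(325,166.5),12),("fencetopfront",(325,61),22),("fencetopback",(325,51),22),("linetop",(349,62),12),("linebot",(348,140),12)]:
    p=unproj("wrist",uv,z,c)[:2]; print(n,np.round(p,1),"x rel line centre",round(float((p-mid)@ex),1))
E
```

```text
col325 [(47, np.int64(167)), (48, np.int64(166)), (49, np.int64(160)), (50, np.int64(190)), (51, np.int64(224)), (52, np.int64(232)), (53, np.int64(230)), (54, np.int64(230)), (55, np.int64(229)), (56, np.int64(229)), (57, np.int64(231)), (58, np.int64(236)), (59, np.int64(213)), (60, np.int64(147)), (61, np.int64(97)), (62, np.int64(92)), (63, np.int64(148)), (64, np.int64(167)), (65, np.int64(167)), (66, np.int64(165)), (67, np.int64(164)), (68, np.int64(166)), (69, np.int64(166)), (158, np.int64(167)), (159, np.int64(172)), (160, np.int64(170)), (161, np.int64(172)), (162, np.int64(173)), (163, np.int64(172)), (164, np.int64(169)), (165, np.int64(172)), (166, np.int64(167)), (167, np.int64(123)), (168, np.int64(139)), (169, np.int64(163)), (170, np.int64(164)), (171, np.int64(167)), (172, np.int64(168)), (173, np.int64(171))]
bedfront [525.4   1.2] x rel line centre -82.7
fencetopfront [653.6  14.4] x rel line centre 46.1
fencetopback [664.5  15.5] x rel line centre 57.1
linetop [656.7 -15.2] x rel line centre 46.3
linebot [562.9 -25.2] x rel line centre -47.9
```

```bash
python3 - <<'E'
from h import *
r=np.radians
s=env.state();H=180
B=[(441.2,-277,-10.6),(546.9,-340,-5.0),(439.9,-379,12.0)];P=[(621.7,36.3),(627.1,-19.5),(632.5,-75.2)]
p,y=s["eef_pos"],s["tcp_rot"][2]
for b,q in zip(B,P):
    go((b[0],b[1],H),r(b[2]),p,y); go((q[0],q[1],H),r(5.5),(b[0],b[1],H),r(b[2])); p,y=(q[0],q[1],H),r(5.5)
E
```

```text
shift [-102.7  284.7   70.7] turn 15.78 t 2.85
shift [ 119.8 -341.2   -0. ] turn -16.1 t 2.85
shift [-110.5  367.4    0. ] turn 10.5 t 2.85
shift [  52.  -326.3   -0. ] turn -10.5 t 2.85
shift [-220.8  339.9    0. ] turn -6.5 t 2.85
shift [ 251.6 -257.1   -0. ] turn 6.5 t 2.85
```

Emit:
step_arm --plan '[[[-13, 36, 9, 2, 1], [-26, 72, 18, 5, 1], [-39, 108, 27, 8, 1], [-52, 144, 36, 11, 1], [-65, 180, 45, 14, 1], [-78, 216, 54, 15.78, 1], [-91, 252, 63, 15.78, 1], [-102.7, 284.7, 70.7, 15.78, 1]]]'

```text
t: 3.52
eef_pos: [440.1, -279.3, 179.5]
tcp_rot: [3.141, 0.0, -0.186]
ft_force: [0.3, 0.7, -0.4]
opening: 0.998
grip_force: 0.0
```

Emit:
step_arm --plan '[[[0, 0, 0, 0, 1], [0, 0, 0, 0, 1], [0, 0, 0, 0, 1]]]'

```text
t: 3.77
eef_pos: [441.3, -276.4, 179.9]
tcp_rot: [-3.141, 0.0, -0.185]
ft_force: [-0.5, -0.2, -0.1]
opening: 1.002
grip_force: 0.0
```

```bash
python3 - <<'E'
from h import *
go((441.2,-277,8),np.radians(-10.6))
c=cal("wrist");im=env.read_camera("wrist");tops(im,c,41,rows=260)
E
```

```text
shift [ -0.    0.6 171.9] turn -0.02 t 3.77
px [451. 232.] xy [ 363.8 -407.7] size [88.4 46. ] deg 89.92
px [314. 188.] xy [ 441.  -276.5] size [58.6 29.6] deg -9.98
px [407. 166.] xy [ 440.7 -379.2] size [58.7 27.9] deg 11.21
px [358.  68.] xy [ 546.8 -338.5] size [59.7 32.3] deg -5.04
px [337.   7.] xy [ 595.  -329.1] size [152.3  21.5] deg 79.34
```

Emit:
step_arm --plan '[[[0, 0.3, 41, 0, 1], [0, 0.3, 82, 0, 1], [0, 0.3, 123, 0, 1], [0, 0.3, 150, 0, 1], [0, 0.3, 172, 0, 1], [0, 0.3, 172, 0, 1], [0, 0.3, 172, 0, -1], [0, 0.3, 172, 0, -1]]]'

```text
t: 4.48
eef_pos: [442.7, -276.1, 9.3]
tcp_rot: [3.141, -0.001, -0.182]
ft_force: [0.5, -0.6, -0.4]
opening: 0.913
grip_force: 0.0
```

Emit:
step_arm --plan '[[[0, 0, 0, 0, -1], [0, 0, 0, 0, -1], [0, 0, 0, 0, -1], [0, 0, 0, 0, -1], [0, 0, -41, 0, -1], [0, 0, -82, 0, -1], [0, 0, -123, 0, -1], [0, 0, -172, 0, -1]]]'

```text
t: 5.15
eef_pos: [441.5, -275.9, 174.6]
tcp_rot: [-3.141, 0.0, -0.183]
ft_force: [1.1, -0.7, -0.3]
opening: 0.355
grip_force: 0.0
```

The fingers close slowly and had not met the blank yet. I'll open to 50 mm and repeat with longer closing.

Emit:
step_arm --plan '[[[0, 0, 0, 0, 0.3], [0, 0, 0, 0, 0.3], [0, 0, 0, 0, 0.3], [0, 0, 0, 0, 0.3], [0, 0, 0, 0, 0.3]]]'

```text
t: 5.57
eef_pos: [441.5, -275.9, 171.3]
tcp_rot: [-3.14, 0.002, -0.183]
ft_force: [0.2, 0.2, -0.1]
opening: 0.628
grip_force: 0.0
```

```bash
python3 - <<'E'
from h import *
go((441.2,-277,8),np.radians(-10.6))
c=cal("wrist");im=env.read_camera("wrist");tops(im,c,41,rows=260)
print(env.state()["opening"])
E
```

```text
shift [-1.000e-01  1.100e+00  1.633e+02] turn 0.11 t 5.57
px [438. 236.] xy [ 367.8 -392.7] size [112.7  39.8] deg 89.2
px [630. 227.] xy [ 346.3 -583. ] size [87.5 32.8] deg 5.13
px [314. 190.] xy [ 441.3 -276.8] size [57.8 29.8] deg -10.53
px [409. 167.] xy [ 440.7 -378.7] size [58.8 29.1] deg 12.76
px [361.  66.] xy [ 546.8 -338.4] size [59.7 32.6] deg -4.99
px [331.   7.] xy [ 594.9 -321.7] size [140.1  18.5] deg 79.45
0.6374357353084115
```

Emit:
step_arm --plan '[[[0, 0.8, 40, 0, 0.3], [0, 0.8, 80, 0, 0.3], [0, 0.8, 120, 0, 0.3], [0, 0.8, 150, 0, 0.3], [0, 0.8, 163, 0, 0.3], [0, 0.8, 163, 0, 0.3], [0, 0.8, 163, 0, -1], [0, 0.8, 163, 0, -1]]]'

```text
t: 6.28
eef_pos: [442.1, -277.3, 10.2]
tcp_rot: [3.141, -0.001, -0.183]
ft_force: [0.2, -0.4, 0.8]
opening: 0.565
grip_force: 0.0
```

Emit:
step_arm --plan '[[[0, 0, 0, 0, -1], [0, 0, 0, 0, -1], [0, 0, 0, 0, -1], [0, 0, 0, 0, -1], [0, 0, 0, 0, -1], [0, 0, 0, 0, -1], [0, 0, 0, 0, -1], [0, 0, 0, 0, -1]]]'

```text
t: 6.95
eef_pos: [442.1, -277.2, 10.4]
tcp_rot: [3.141, -0.001, -0.183]
ft_force: [0.1, 0.1, 7.7]
opening: 0.313
grip_force: 30.0
```

Emit:
step_arm --plan '[[[0, 0, -38, 0, -1], [0, 0, -76, 0, -1], [0, 0, -114, 0, -1], [0, 0, -152, 0, -1], [0, 0, -172, 0, -1], [0, 0, -172, 0, -1], [0, 0, -172, 0, -1]]]'

```text
t: 7.53
eef_pos: [441.9, -277.1, 182.5]
tcp_rot: [3.14, -0.002, -0.183]
ft_force: [0.7, -0.2, -1.2]
opening: 0.316
grip_force: 30.0
```

```bash
python3 - <<'E'
from h import *
go((622.6,36.3,182),np.radians(5.5))
E
```

```text
shift [ 120.7 -341.     0.5] turn -15.98 t 7.53
```

Emit:
step_arm --plan '[[[12, -34, 0, -2, -1], [24, -68, 0, -4, -1], [36, -102, 0, -6, -1], [48, -136, 0, -8, -1], [60, -170, 0, -10, -1], [72, -204, 0, -12, -1], [84, -238, 0, -14, -1], [96, -272, 0, -16, -1]]]'

```text
t: 8.2
eef_pos: [585.6, -25.2, 179.6]
tcp_rot: [-3.141, 0.003, 0.098]
ft_force: [-0.2, -0.3, -0.8]
opening: 0.316
grip_force: 30.0
```

```bash
python3 - <<'E'
from h import *
go((622.6,36.3,182),np.radians(5.5))
E
```

```text
shift [ 42.8 -57.5  -2.4] turn 0.12 t 8.2
```

Emit:
step_arm --plan '[[[21, -29, 0, 0, -1], [42.8, -59, 0, 0, -1], [42.8, -59, 20, 0, -1], [42.8, -59, 60, 0, -1], [42.8, -59, 100, 0, -1], [42.8, -59, 130, 0, -1], [42.8, -59, 130, 0, -1], [42.8, -59, 130, 0, -1]]]'

```text
t: 8.87
eef_pos: [621.4, 35.8, 49.5]
tcp_rot: [-3.141, 0.005, 0.096]
ft_force: [-0.3, 0.4, 0.1]
opening: 0.316
grip_force: 30.0
```

```bash
python3 - <<'E'
from h import *
go((622.6,36.3,22.5),np.radians(5.5)); s=env.state(); print(s["eef_pos"])
E
```

```text
shift [ 1.2 -0.3 27. ] turn 0.02 t 8.87
[621.40008737  35.8362915   49.48264153]
```

Emit:
step_arm --plan '[[[1, -0.3, 12, 0, -1], [1, -0.3, 20, 0, -1], [1, -0.3, 26, 0, -1], [1, -0.3, 27, 0, -1], [1, -0.3, 27, 0, -1], [1, -0.3, 27, 0, -1]]]'

```text
t: 9.37
eef_pos: [623.8, 36.2, 25.0]
tcp_rot: [3.141, -0.001, 0.096]
ft_force: [0.1, -0.2, 0.6]
opening: 0.313
grip_force: 30.0
```

Emit:
step_arm --plan '[[[0, 0, 0, 0, 0], [0, 0, 0, 0, 0], [0, 0, 0, 0, 0], [0, 0, 0, 0, 0], [0, 0, 0, 0, 0], [0, 0, -15, 0, 0], [0, 0, -40, 0, 0], [0, 0, -80, 0, 0]]]'

```text
t: 10.03
eef_pos: [622.0, 36.2, 102.6]
tcp_rot: [-3.141, 0.006, 0.096]
ft_force: [0.5, 0.4, -0.5]
opening: 0.497
grip_force: 0.0
```

Emit:
step_arm --plan '[[[0, 0, -40, 0, 0], [0, 0, -80, 0, 0.3], [0, 0, -80, 0, 0.3], [0, 0, -80, 0, 0.3], [0, 0, -80, 0, 0.3]]]'

```text
t: 10.45
eef_pos: [623.1, 36.3, 184.0]
tcp_rot: [3.142, 0.001, 0.096]
ft_force: [0.5, -1.2, -0.9]
opening: 0.643
grip_force: 0.0
```

```bash
python3 - <<'E'
from h import *
go((546.9,-339.2,182),np.radians(-5)); s=env.state(); print(s["eef_pos"])
c=cal("wrist");im=env.read_camera("wrist");cv2.imwrite("pics/w5.png",im);tops(im,c,52,rows=260)
E
```

```text
shift [-112.   366.4    2. ] turn 10.52 t 10.45
[623.11618011  36.27505729 184.01181117]
px [314. 196.] xy [613.4  34.9] size [77.1 29. ] deg 6.16
px [335. 171.] xy [623.   11.1] size [218.7  91.6] deg -84.53
```

Emit:
step_arm --plan '[[[-11, 37, 0, 1, 0.3], [-22, 74, 0, 2, 0.3], [-33, 110, 0, 3, 0.3], [-44, 147, 0, 4, 0.3], [-56, 183, 0, 5, 0.3], [-67, 220, 0, 6, 0.3], [-78, 256, 0, 8, 0.3], [-90, 293, 0, 10.5, 0.3]]]'

```text
t: 11.17
eef_pos: [561.1, -265.5, 182.7]
tcp_rot: [-3.14, 0.003, -0.088]
ft_force: [0.9, -0.8, 0.7]
opening: 0.648
grip_force: 0.0
```

```bash
python3 - <<'E'
from h import *
go((546.9,-339.2,182),np.radians(-5)); s=env.state(); print(s["eef_pos"])
E
```

```text
shift [-7.6 74.7  0.7] turn -0.07 t 11.17
[ 561.0818962  -265.49580335  182.66074315]
```

Emit:
step_arm --plan '[[[-4, 38, 0, 0, 0.3], [-8.2, 75.5, 0, 0, 0.3], [-8.2, 75.5, 0, 0, 0.3], [-8.2, 75.5, 0, 0, 0.3], [-8.2, 75.5, 0, 0, 0.3]]]'

```text
t: 11.58
eef_pos: [547.0, -338.0, 183.0]
tcp_rot: [-3.14, 0.002, -0.087]
ft_force: [-0.2, 0.4, -0.6]
opening: 0.648
grip_force: 0.0
```

```bash
python3 - <<'E'
from h import *
s=env.state(); print(s["eef_pos"],s["tcp_rot"])
c=cal("wrist");im=env.read_camera("wrist");o=tops(im,c,41,rows=260)
go((546.9,-339.2,8),np.radians(-5))
E
```

```text
[ 546.97920786 -338.03926308  182.99507418] [-3.13998984e+00  2.26520971e-03 -8.74271437e-02]
px [315. 186.] xy [ 547.5 -340. ] size [58.6 30. ] deg -5.05
px [ 93. 150.] xy [ 604.5 -121.4] size [109.6  90. ] deg -14.37
px [10. 76.] xy [677.6 -64.9] size [31.4 26.5] deg -20.24
px [40. 58.] xy [693.8 -98.5] size [38.8 24.8] deg -83.76
px [618. 141.] xy [ 557.7 -633.1] size [262.8  66.2] deg 10.6
shift [ -0.3   1.7 175.4] turn 0.05 t 11.63
```

Blank 1 is at (547.3,-339.8). Going down to grasp it.

Emit:
step_arm --plan '[[[0, 1.6, 38, 0, 0.3], [0, 1.6, 76, 0, 0.3], [0, 1.6, 114, 0, 0.3], [0, 1.6, 150, 0, 0.3], [0, 1.6, 176, 0, 0.3], [0, 1.6, 176, 0, 0.3], [0, 1.6, 176, 0, -1], [0, 1.6, 176, 0, -1]]]'

```text
t: 12.3
eef_pos: [548.3, -339.9, 10.2]
tcp_rot: [3.141, -0.001, -0.086]
ft_force: [-0.2, 0.6, 0.9]
opening: 0.563
grip_force: 0.0
```

Emit:
step_arm --plan '[[[0, 0, 0, 0, -1], [0, 0, 0, 0, -1], [0, 0, 0, 0, -1], [0, 0, 0, 0, -1], [0, 0, 0, 0, -1], [0, 0, 0, 0, -1], [0, 0, 0, 0, -1], [0, 0, 0, 0, -1]]]'

```text
t: 12.97
eef_pos: [547.7, -340.4, 9.8]
tcp_rot: [3.141, -0.001, -0.087]
ft_force: [-0.7, 1.7, 7.6]
opening: 0.313
grip_force: 30.0
```

Emit:
step_arm --plan '[[[0, 0, -38, 0, -1], [0, 0, -76, 0, -1], [0, 0, -114, 0, -1], [0, 0, -152, 0, -1], [0, 0, -172, 0, -1], [0, 0, -172, 0, -1], [0, 0, -172, 0, -1]]]'

```text
t: 13.55
eef_pos: [547.4, -340.3, 181.7]
tcp_rot: [3.14, -0.002, -0.087]
ft_force: [0.2, 0.5, -1.0]
opening: 0.311
grip_force: 30.0
```

```bash
python3 - <<'E'
from h import *
s=env.state(); print(s["eef_pos"],s["tcp_rot"],s["opening"])
go((627.1,-19.5,182),np.radians(5.5))
E
```

```text
[ 547.36798513 -340.27649684  181.67900536] [ 3.14034339e+00 -1.84073662e-03 -8.70158879e-02] 0.310952472807491
shift [ 5.160e+01 -3.265e+02 -3.000e-01] turn -10.49 t 13.55
```

Emit:
step_arm --plan '[[[6, -36, 0, -1, -1], [12, -72, 0, -2, -1], [18, -109, 0, -4, -1], [24, -145, 0, -6, -1], [30, -181, 0, -8, -1], [36, -217, 0, -9, -1], [42, -253, 0, -10.5, -1], [47, -290, 0, -10.5, -1]]]'

```text
t: 14.22
eef_pos: [618.8, -53.6, 178.6]
tcp_rot: [-3.141, 0.003, 0.098]
ft_force: [1.3, -0.4, -1.0]
opening: 0.313
grip_force: 30.0
```

Emit:
step_arm --plan '[[[11.5, -35, 0, 0, -1], [11.5, -35, 30, 0, -1], [11.5, -35, 70, 0, -1], [11.5, -35, 110, 0, -1], [11.5, -35, 130, 0, -1], [11.5, -35, 130, 0, -1], [11.5, -35, 130, 0, -1], [11.5, -35, 130, 0, -1]]]'

```text
t: 14.88
eef_pos: [627.8, -19.5, 51.2]
tcp_rot: [3.141, -0.001, 0.096]
ft_force: [-0.3, 0.2, -0.3]
opening: 0.315
grip_force: 30.0
```

```bash
python3 - <<'E'
from h import *
s=env.state(); print(s["eef_pos"],s["tcp_rot"],s["opening"])
go((627.5,-19.5,22),np.radians(5.5))
E
```

```text
[627.78480465 -19.53972225  51.23326814] [ 3.14136937e+00 -6.00385397e-04  9.62169825e-02] 0.31532386584223177
shift [-0.3 -0.1 29.2] turn 0.01 t 14.88
```

Emit:
step_arm --plan '[[[-0.3, 0, 14, 0, -1], [-0.3, 0, 24, 0, -1], [-0.3, 0, 29.5, 0, -1], [-0.3, 0, 29.5, 0, -1], [-0.3, 0, 29.5, 0, -1], [-0.3, 0, 29.5, 0, -1]]]'

```text
t: 15.38
eef_pos: [627.3, -19.5, 21.6]
tcp_rot: [3.141, -0.001, 0.096]
ft_force: [-0.4, -0.8, 0.1]
opening: 0.313
grip_force: 30.0
```

Emit:
step_arm --plan '[[[0, 0, 0, 0, 0], [0, 0, 0, 0, 0], [0, 0, 0, 0, 0], [0, 0, 0, 0, 0], [0, 0, 0, 0, 0], [0, 0, -15, 0, 0], [0, 0, -45, 0, 0], [0, 0, -80, 0, 0]]]'

```text
t: 16.05
eef_pos: [626.1, -19.3, 100.4]
tcp_rot: [-3.141, 0.004, 0.096]
ft_force: [2.2, 0.0, -0.7]
opening: 0.499
grip_force: 0.0
```

Emit:
step_arm --plan '[[[0, 0, -40, 0, 0.3], [0, 0, -80, 0, 0.3], [0, 0, -80, 0, 0.3], [0, 0, -80, 0, 0.3]]]'

```text
t: 16.38
eef_pos: [627.8, -19.5, 183.4]
tcp_rot: [3.14, -0.004, 0.096]
ft_force: [-1.4, 0.9, -1.3]
opening: 0.644
grip_force: 0.0
```

```bash
python3 - <<'E'
from h import *
s=env.state(); print(s["eef_pos"])
go((440.3,-379,182),np.radians(12))
E
```

```text
[627.79781534 -19.50680489 183.37440289]
shift [-221.2  339.8    1.4] turn -6.48 t 16.38
```

Emit:
step_arm --plan '[[[-20, 31, 0, -1, 0.3], [-40, 62, 0, -2, 0.3], [-60, 92, 0, -3, 0.3], [-80, 123, 0, -4, 0.3], [-100, 154, 0, -5, 0.3], [-120, 185, 0, -6, 0.3], [-140, 215, 0, -6.5, 0.3], [-160, 246, 0, -6.5, 0.3]]]'

```text
t: 17.05
eef_pos: [489.8, -280.6, 179.5]
tcp_rot: [-3.14, 0.002, 0.21]
ft_force: [1.1, 0.2, 0.5]
opening: 0.65
grip_force: 0.0
```

Emit:
step_arm --plan '[[[-24, 29, 0, 0, 0.3], [-48, 58, 0, 0, 0.3], [-71.2, 86.5, 0, 0, 0.3], [-71.2, 86.5, 0, 0, 0.3], [-71.2, 86.5, 0, 0, 0.3], [-71.2, 86.5, 0, 0, 0.3]]]'

```text
t: 17.55
eef_pos: [439.5, -378.5, 179.8]
tcp_rot: [-3.14, 0.001, 0.209]
ft_force: [-0.1, 0.1, 0.3]
opening: 0.652
grip_force: 0.0
```

```bash
python3 - <<'E'
from h import *
s=env.state(); print(s["eef_pos"],s["tcp_rot"])
c=cal("wrist");im=env.read_camera("wrist");cv2.imwrite("pics/w6.png",im);o=tops(im,c,41,rows=260)
go((440.3,-379,8),np.radians(12))
E
```

```text
[ 439.49220167 -378.54581998  179.82020474] [-3.13957367e+00  1.04704256e-03  2.09123061e-01]
px [310. 248.] xy [ 379.5 -391.4] size [112.4  36.3] deg -78.03
px [314. 187.] xy [ 440.  -378.9] size [58.1 29.5] deg 11.94
px [614.  89.] xy [ 583.  -629.4] size [134.9  66.5] deg 27.54
px [38.  9.] xy [ 546.2 -103.8] size [65.5 19.8] deg -78.09
shift [  0.2   0.9 172.1] turn 0.05 t 17.6
```

Emit:
step_arm --plan '[[[0.2, 0.4, 38, 0, 0.3], [0.2, 0.4, 76, 0, 0.3], [0.2, 0.4, 114, 0, 0.3], [0.2, 0.4, 150, 0, 0.3], [0.2, 0.4, 172, 0, 0.3], [0.2, 0.4, 172, 0, 0.3], [0.2, 0.4, 172, 0, -1], [0.2, 0.4, 172, 0, -1]]]'

```text
t: 18.27
eef_pos: [441.1, -379.3, 10.4]
tcp_rot: [3.14, -0.001, 0.211]
ft_force: [-0.4, -0.5, 0.2]
opening: 0.563
grip_force: 0.0
```

Emit:
step_arm --plan '[[[0, 0, 0, 0, -1], [0, 0, 0, 0, -1], [0, 0, 0, 0, -1], [0, 0, 0, 0, -1], [0, 0, 0, 0, -1], [0, 0, 0, 0, -1], [0, 0, 0, 0, -1], [0, 0, 0, 0, -1]]]'

```text
t: 18.93
eef_pos: [440.4, -379.7, 10.1]
tcp_rot: [3.14, -0.001, 0.21]
ft_force: [0.2, 1.9, 8.1]
opening: 0.314
grip_force: 30.0
```

Emit:
step_arm --plan '[[[0, 0, -38, 0, -1], [0, 0, -76, 0, -1], [0, 0, -114, 0, -1], [0, 0, -152, 0, -1], [0, 0, -172, 0, -1], [0, 0, -172, 0, -1], [0, 0, -172, 0, -1]]]'

```text
t: 19.52
eef_pos: [440.2, -379.6, 182.1]
tcp_rot: [3.14, -0.001, 0.21]
ft_force: [0.1, 0.3, -2.7]
opening: 0.315
grip_force: 30.0
```

```bash
python3 - <<'E'
from h import *
s=env.state(); print(s["eef_pos"],s["tcp_rot"],s["opening"])
go((632.8,-75.2,182),np.radians(5.5))
E
```

```text
[ 440.20726236 -379.58256241  182.1068304 ] [ 3.13950704e+00 -1.14677949e-03  2.09738062e-01] 0.31485616864340893
shift [ 2.517e+02 -2.576e+02  1.000e-01] turn 6.52 t 19.52
```

Emit:
step_arm --plan '[[[25, -26, 0, 1, -1], [50, -52, 0, 2, -1], [75, -77, 0, 3, -1], [100, -103, 0, 4, -1], [125, -129, 0, 5, -1], [150, -155, 0, 6, -1], [176, -180, 0, 6.5, -1], [201, -206, 0, 6.5, -1]]]'

```text
t: 20.18
eef_pos: [594.0, -134.3, 179.1]
tcp_rot: [-3.141, 0.003, 0.096]
ft_force: [-0.0, -0.4, -0.9]
opening: 0.317
grip_force: 30.0
```

Emit:
step_arm --plan '[[[22, -28, 0, 0, -1], [44.5, -57, 0, 0, -1], [44.5, -57, 30, 0, -1], [44.5, -57, 70, 0, -1], [44.5, -57, 110, 0, -1], [44.5, -57, 130, 0, -1], [44.5, -57, 130, 0, -1], [44.5, -57, 130, 0, -1]]]'

```text
t: 20.85
eef_pos: [631.7, -75.0, 49.3]
tcp_rot: [-3.14, 0.004, 0.096]
ft_force: [1.1, -0.6, -0.2]
opening: 0.311
grip_force: 30.0
```

```bash
python3 - <<'E'
from h import *
s=env.state(); print(s["eef_pos"],s["tcp_rot"],s["opening"])
go((632.9,-75.2,22),np.radians(5.5))
E
```

```text
[631.73725164 -74.96066017  49.30702806] [-3.14046021  0.00367781  0.09626594] 0.31105387079574437
shift [ 1.1  0.3 27.3] turn 0.02 t 20.85
```

Emit:
step_arm --plan '[[[0.3, 0.3, 14, 0, -1], [0.3, 0.3, 24, 0, -1], [0.3, 0.3, 29.5, 0, -1], [0.3, 0.3, 29.5, 0, -1], [0.3, 0.3, 29.5, 0, -1], [0.3, 0.3, 29.5, 0, -1]]]'

```text
t: 21.35
eef_pos: [633.2, -75.5, 22.2]
tcp_rot: [3.141, -0.001, 0.096]
ft_force: [0.6, 0.3, -0.9]
opening: 0.314
grip_force: 30.0
```

Emit:
step_arm --plan '[[[0, 0, 0, 0, 0], [0, 0, 0, 0, 0], [0, 0, 0, 0, 0], [0, 0, 0, 0, 0], [0, 0, 0, 0, 0], [0, 0, -15, 0, 0], [0, 0, -45, 0, 0], [0, 0, -80, 0, 0]]]'

```text
t: 22.02
eef_pos: [632.0, -75.2, 100.8]
tcp_rot: [-3.14, 0.004, 0.096]
ft_force: [1.0, -0.3, 1.0]
opening: 0.5
grip_force: 0.0
```

Emit:
step_arm --plan '[[[-30, -20, -30, 0, 0.3], [-60, -45, -50, 0, 0.3], [-90, -65, -70, 0, 0.3], [-120, -85, -100, 0, 0.3], [-120, -85, -150, 0, 0.3], [-120, -85, -150, 0, 0.3], [-120, -85, -150, 0, 0.3], [-120, -85, -150, 0, 0.3]]]'

```text
t: 22.68
eef_pos: [505.4, -2.2, 252.3]
tcp_rot: [3.141, -0.002, 0.097]
ft_force: [-1.0, -0.3, -1.4]
opening: 0.647
grip_force: 0.0
```

```bash
python3 - <<'E'
from h import *
s=env.state(); print(s["eef_pos"],s["tcp_rot"])
c=cal("wrist");np.savez("c7.npz",K=c[0],E=c[1]);im=env.read_camera("wrist");cv2.imwrite("pics/w7.png",im);tops(im,c,52,rows=260,vmin=235)
cv2.imwrite("pics/w7c.png",cv2.resize(im[0:240,160:480],(800,600),interpolation=cv2.INTER_CUBIC))
E
```

```text
[505.42175521  -2.20288068 252.34814687] [ 3.14097191e+00 -2.19911516e-03  9.66376512e-02]
px [534. 105.] xy [ 613.3 -248.3] size [35.5 27.6] deg -84.52
px [327.  69.] xy [611.2   6.3] size [187.3  94.8] deg -84.5
```

View pics/w7c.png

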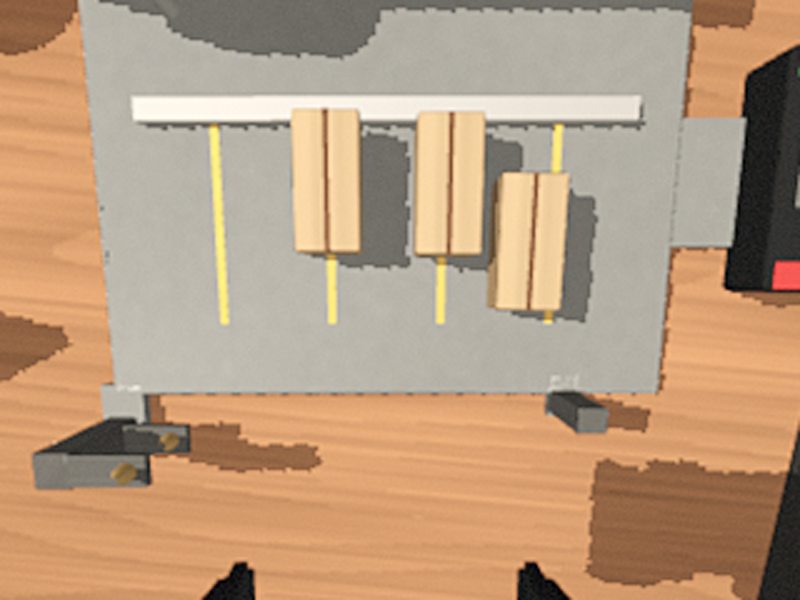

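The row on lines 1 and 2 sits against the fence. The third blank has been knocked about 30 mm back (crop (533,240)). I'll regrasp it.

```bash
python3 - <<'E'
from h import *
d=np.load("c7.npz");c=(d["K"],d["E"])
im=env.read_camera("wrist");cv2.imwrite("pics/w8.png",im)
f=lambda u,v:(160+(u+.5)/2.5-.5,(v+.5)/2.5-.5)
ex=np.array([np.cos(.096),np.sin(.096)]);ey=np.array([-ex[1],ex[0]]);mid=np.array([608,6.8])
for n,a,b in [("b2",(325,109),(330,251)),("b1",(452,112),(447,254)),("b0",(536,173),(529,310))]:
    A=unproj("wrist",f(*a),52,c)[:2];B=unproj("wrist",f(*b),52,c)[:2];m=(A+B)/2
    print(n,np.round(m,1),"len",round(np.linalg.norm(A-B),1),"deg",round(np.degrees(np.arctan2(*(A-B)[::-1])),2),"machine rel line centre",np.round([(m-mid)@ex,(m-mid)@ey],1), "front end",round(float((A-mid)@ex),1))
print("fence top front edge",(unproj("wrist",f(390,122),22,c)[:2]-mid)@ex)
for n,u,z in [("pinhigh?",f(122,474),118),("pinlow?",f(168,441),48),("stop",f(590,415),75)]:
    p=unproj("wrist",u,z,c)[:2]; print(n,np.round(p,1),np.round([(p-mid)@ex+20,(p-mid)@ey],1))
B=np.abs(cv2.imread("pics/w7.png").astype(int)-im).sum();print(B)
E
```

```text
b2 [622.   34.3] len 59.3 deg 6.51 machine rel line centre [16.6 26. ] front end 46.3
b1 [626.  -20.2] len 59.5 deg 4.57 machine rel line centre [ 15.3 -28.6] front end 45.1
b0 [604.9 -60.9] len 59.6 deg 5.27 machine rel line centre [ -9.6 -67.1] front end 20.2
fence top front edge 46.6793537553619
pinhigh? [496.1 103.6] [-82.1 107.1]
pinlow? [495.9 103.9] [-82.3 107.4]
stop [532.2 -93.6] [-65.1 -92.7]
3450257
```

Emit:
step_arm --plan '[[[10, 5, 0, -7, 0.5], [20, 10, 0, -14, 0.5], [30, 15, 0, -21, 0.5], [40, 20, 0, -28, 0.55], [50, 25, 0, -35, 0.58], [60, 30, 0, -42, 0.58], [70, 35, 0, -49, 0.58], [80, 40, 0, -56, 0.58]]]'

```text
t: 23.45
eef_pos: [589.1, -34.9, 249.5]
tcp_rot: [-3.139, 0.001, 1.079]
ft_force: [-0.8, 0.5, 0.0]
opening: 0.79
grip_force: 0.0
```

Emit:
step_arm --plan '[[[0, 0, 10, -7, 0.58], [0, 0, 20, -14, 0.58], [0, 0, 40, -21, 0.58], [0, 0, 60, -28, 0.58], [0, 0, 80, -34, 0.58], [0, 0, 80, -34, 0.58], [0, 0, 80, -34, 0.58], [0, 0, 80, -34, 0.58]]]'

```text
t: 24.12
eef_pos: [589.1, -34.6, 171.7]
tcp_rot: [-3.141, -0.0, 1.663]
ft_force: [0.6, -0.1, -0.3]
opening: 0.792
grip_force: 0.0
```

```bash
python3 - <<'E'
from h import *
s=env.state(); print(s["eef_pos"],s["tcp_rot"],s["opening"])
go((604.9,-60.9,26),np.radians(95.4))
E
```

```text
[589.14982199 -34.60319064 171.68525596] [-3.14125332e+00 -1.10127709e-05  1.66342632e+00] 0.7920550381727373
shift [-27.6  13.3 145.7] turn -0.09 t 24.12
```

Emit:
step_arm --plan '[[[-27.6, 13.3, 20, 0, 0.58], [-27.6, 13.3, 55, 0, 0.58], [-27.6, 13.3, 90, 0, 0.58], [-27.6, 13.3, 120, 0, 0.58], [-27.6, 13.3, 145, 0, 0.58], [-27.6, 13.3, 145, 0, 0.58], [-27.6, 13.3, 145, 0, 0.2], [-27.6, 13.3, 145, 0, 0.2]]]'

```text
t: 24.78
eef_pos: [605.8, -60.8, 28.5]
tcp_rot: [3.139, 0.001, 1.666]
ft_force: [0.4, 0.1, 0.3]
opening: 0.701
grip_force: 0.0
```

Emit:
step_arm --plan '[[[0, 0, 0, 0, -1], [0, 0, 0, 0, -1], [0, 0, 0, 0, -1], [0, 0, 0, 0, -1], [0, 0, 0, 0, -1], [0, 0, 0, 0, -1], [0, 0, 0, 0, -1], [0, 0, 0, 0, -1]]]'

```text
t: 25.45
eef_pos: [605.9, -60.8, 28.8]
tcp_rot: [3.138, 0.001, 1.667]
ft_force: [-0.1, -0.1, 8.1]
opening: 0.632
grip_force: 30.0
```

Emit:
step_arm --plan '[[[0, 0, -10, 0, -1], [0, 0, -25, 0, -1], [0, 0, -40, 0, -1], [0, 0, -40, 0, -1], [0, 0, -40, 0, -1], [0, 0, -40, 0, -1]]]'

```text
t: 25.95
eef_pos: [604.6, -60.6, 66.6]
tcp_rot: [3.141, 0.0, 1.667]
ft_force: [0.9, 0.4, -1.0]
opening: 0.629
grip_force: 30.0
```

```bash
python3 - <<'E'
from h import *
s=env.state(); print(s["eef_pos"],s["tcp_rot"],s["opening"],s["grip_force"])
go((632.6,-75.2,26.5),np.radians(95.5))
E
```

```text
[604.57079931 -60.6027428   66.58016664] [3.14146839e+00 1.59448302e-04 1.66710652e+00] 0.6285878810878957 29.97986912727356
shift [-17.2  26.5  40.1] turn 0.02 t 25.95
```

Emit:
step_arm --plan '[[[-17.2, 26.3, 0, 0, -1], [-17.2, 26.3, 10, 0, -1], [-17.2, 26.3, 25, 0, -1], [-17.2, 26.3, 34, 0, -1], [-17.2, 26.3, 38.5, 0, -1], [-17.2, 26.3, 38.5, 0, -1], [-17.2, 26.3, 38.5, 0, -1], [-17.2, 26.3, 38.5, 0, -1]]]'

```text
t: 26.62
eef_pos: [631.8, -75.2, 27.8]
tcp_rot: [-3.14, -0.0, 1.667]
ft_force: [-2.8, -0.6, 4.5]
opening: 0.632
grip_force: 30.0
```

Emit:
step_arm --plan '[[[0, 0, 0, 0, 0.6], [0, 0, 0, 0, 0.6], [0, 0, 0, 0, 0.6], [0, 0, 0, 0, 0.6], [0, 0, -15, 0, 0.6], [0, 0, -45, 0, 0.6], [0, 0, -85, 0, 0.6], [0, 0, -120, 0, 0.6]]]'

```text
t: 27.28
eef_pos: [632.4, -75.1, 149.5]
tcp_rot: [-3.141, -0.0, 1.667]
ft_force: [0.1, -0.1, -0.2]
opening: 0.801
grip_force: 0.0
```

Emit:
step_arm --plan '[[[5, -35, -20, 5, 0.6], [10, -70, -40, 10, 0.6], [20, -105, -60, 17, 0.6], [35, -140, -70, 24, 0.6], [50, -165, -80, 31, 0.6], [60, -180, -100, 38, 0.6], [70, -180, -120, 45, 0.6], [70, -180, -130, 52, 0.6]]]'

```text
t: 27.95
eef_pos: [446.1, -21.8, 280.5]
tcp_rot: [3.139, -0.002, 0.754]
ft_force: [0.3, -0.3, -0.3]
opening: 0.798
grip_force: 0.0
```

```bash
python3 - <<'E'
from h import *
s=env.state(); print(s["eef_pos"],s["tcp_rot"],s["opening"],s["grip_force"])
go((480,0,280),np.radians(5.5))
E
```

```text
[446.1324096  -21.76850929 280.53859791] [ 3.13917473e+00 -1.98972233e-03  7.54061815e-01] 0.7977194860919701 0.0
shift [39.6  7.3  0.5] turn 37.7 t 27.95
```

Emit:
step_arm --plan '[[[15, -15, 5, 7, 0.6], [25, -30, 10, 14, 0.6], [35, -45, 15, 21, 0.6], [42, -60, 20, 28, 0.6], [53, -75, 30, 35, 0.6], [58, -80, 40, 37.7, 0.6], [58, -80, 40, 37.7, 0.6], [58, -80, 40, 37.7, 0.6]]]'

```text
t: 28.62
eef_pos: [433.5, 75.2, 238.0]
tcp_rot: [3.141, 0.001, 0.105]
ft_force: [-0.2, -0.2, 0.6]
opening: 0.8
grip_force: 0.0
```

Emit:
step_arm --plan '[[[0, 0, 0, 0, 0.6], [0, 0, 0, 0, 0.6], [0, 0, 0, 0, 0.6]]]'

```text
t: 28.87
eef_pos: [433.9, 74.6, 238.5]
tcp_rot: [3.141, -0.001, 0.102]
ft_force: [-0.0, 0.4, 0.2]
opening: 0.8
grip_force: 0.0
```

```bash
python3 - <<'E'
from h import *
s=env.state(); print(s["eef_pos"],s["tcp_rot"])
c=cal("wrist");np.savez("c9.npz",K=c[0],E=c[1]);im=env.read_camera("wrist");cv2.imwrite("pics/w9.png",im)
cv2.imwrite("pics/w9c.png",cv2.resize(im[0:240,220:540],(800,600),interpolation=cv2.INTER_CUBIC))
E
```

```text
[433.89833558  74.60323496 238.51040034] [ 3.14141323e+00 -8.15773845e-04  1.01654739e-01]
```

View pics/w9c.png

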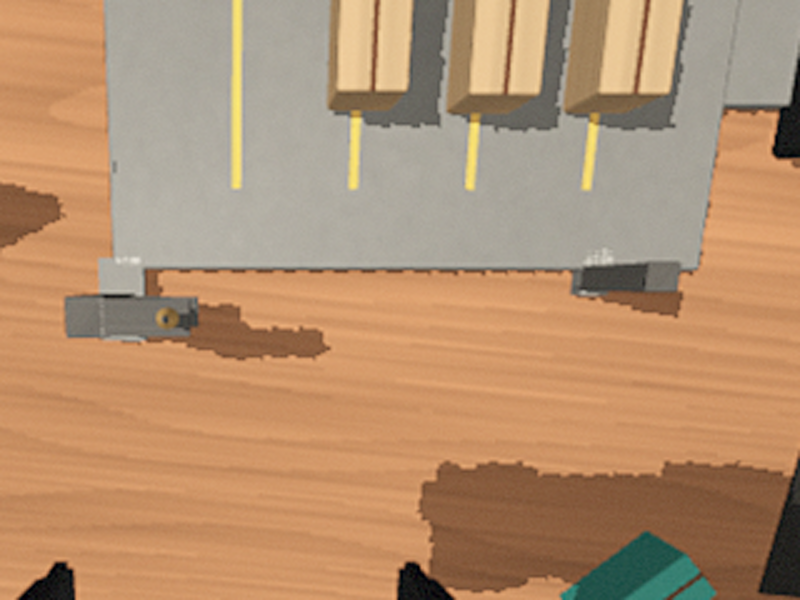

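```bash
python3 - <<'E'
from h import *
d=np.load("c9.npz");c=(d["K"],d["E"])
f=lambda u,v:(220+(u+.5)/2.5-.5,(v+.5)/2.5-.5)
ex=np.array([np.cos(.096),np.sin(.096)]);ey=np.array([-ex[1],ex[0]]);mid=np.array([608,6.8])
print("cam",np.round(-c[1][:3,:3].T@c[1][:3,3]))
for n,u,z in [("tip dark",(166,320),121),("ring",(167,319),105),("bracket end r",(198,310),27+8),("b2end",(372,92),52),("b1end",(505,93),52),("b0end",(639,94),52),("line3end",(237,188),12),("line0end",(588,188),12)]:
    p=unproj("wrist",f(*u),z,c)[:2]; print(n,np.round(p,1),"mach(line c=20)",np.round([(p-mid)@ex+20,(p-mid)@ey],1))
E
```

```text
cam [508.  82. 408.]
tip dark [493.4 105.4] mach(line c=20) [-84.6 109.1]
ring [493.  106.4] mach(line c=20) [-84.9 110.1]
bracket end r [495.1  97.9] mach(line c=20) [-83.7 101.5]
b2end [591.6  32.4] mach(line c=20) [ 6.1 27. ]
b1end [596.8 -23.2] mach(line c=20) [  6.  -28.8]
b0end [602.1 -79.2] mach(line c=20) [  5.9 -85. ]
line3end [553.   85.2] mach(line c=20) [-27.3  83.3]
line0end [570.  -82.6] mach(line c=20) [-26.4 -85.3]
```

```bash
python3 - <<'E'
from h import *
go((520,285,300),np.radians(120))
E
```

```text
shift [ 107.  -200.5  -61.6] turn -114.19 t 28.92
```

Emit:
step_arm --plan '[[[13, -25, -30, -7, 0], [26, -50, -61, -14, 0], [40, -75, -61, -21, 0], [53, -100, -61, -28, 0], [66, -125, -61, -35, 0], [80, -150, -61, -42, 0], [93, -175, -61, -49, 0], [107, -200.5, -61, -56, 0]]]'

```text
t: 29.58
eef_pos: [520.2, 286.5, 299.3]
tcp_rot: [3.141, -0.0, 1.085]
ft_force: [-0.1, -0.0, 0.5]
opening: 0.499
grip_force: 0.0
```

Emit:
step_arm --plan '[[[0, 0, 0, -7, 0], [0, 0, 0, -14, 0], [0, 0, 0, -21, 0], [0, 0, 0, -28, 0], [0, 0, 0, -35, 0], [0, 0, 0, -42, 0], [0, 0, 0, -49, 0], [0, 0, 0, -56, 0]]]'

```text
t: 30.25
eef_pos: [519.9, 285.1, 299.2]
tcp_rot: [3.142, 0.0, 2.062]
ft_force: [1.0, -0.7, -0.5]
opening: 0.5
grip_force: 0.0
```

Emit:
step_arm --plan '[[[0, 0, 0, -2, 0], [0, 0, 0, -2, 0], [0, 0, 0, -2, 0]]]'

```text
t: 30.5
eef_pos: [519.9, 285.2, 299.1]
tcp_rot: [3.142, 0.0, 2.089]
ft_force: [-0.3, -0.2, 0.3]
opening: 0.499
grip_force: 0.0
```

```bash
python3 - <<'E'
from h import *
s=env.state(); print(s["eef_pos"],s["tcp_rot"])
c=cal("wrist");np.savez("c10.npz",K=c[0],E=c[1]);im=env.read_camera("wrist");cv2.imwrite("pics/w10.png",im)
E
```

```text
[519.87678482 285.18143483 299.12845027] [3.14153760e+00 8.89369239e-05 2.08944625e+00]
```

View pics/w10.png

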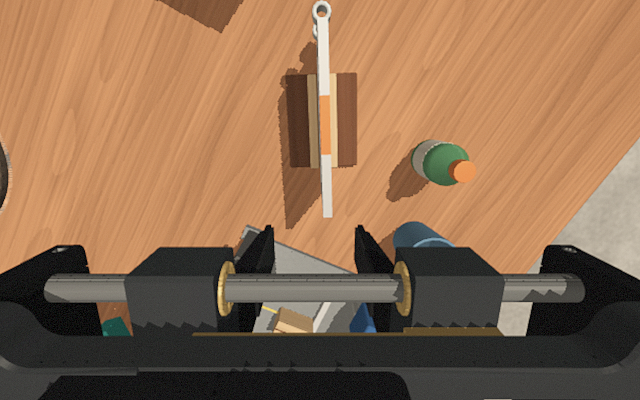

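Door in the rack: top bar from (322,20) to (328,216), orange grip centred near (325,125), upper knuckle ring at (321,10).

```bash
python3 - <<'E'
from h import *
d=np.load("c10.npz");c=(d["K"],d["E"]);im=cv2.imread("pics/w10.png")
hsv=cv2.cvtColor(im,cv2.COLOR_BGR2HSV)
sub=hsv[:,300:345]
mo=cv2.inRange(sub,(5,130,230),(14,255,255));mo[:60]=0;mo[200:]=0
mw=cv2.inRange(sub,(0,0,185),(180,45,255));mw[220:]=0
for n,m in(("orange",mo),("white",mw)):
    k=max(cv2.findContours(m,cv2.RETR_EXTERNAL,cv2.CHAIN_APPROX_NONE)[0],key=cv2.contourArea)
    r=cv2.boundingRect(k);print(n,r[0]+300,r[1:])
L=[];R_=[]
for row in (30,45,60,80,110,140,170,190,205):
    v=np.where((mo[row]|mw[row])>0)[0]+300; print(row,v.min(),v.max()); L.append((v.mean(),row))
pts=np.array([unproj("wrist",p,142,c)[:2] for p in L])
vx=cv2.fitLine(pts.astype(np.float32),cv2.DIST_L2,0,.01,.01).ravel();print("line",vx,"deg",np.degrees(np.arctan2(vx[1],vx[0])))
for n,p,z in [("top end",(328,216.5),142),("or lo",(325,155),142),("or hi",(325,95),142),("ring",(321,10.5),119),("barhi",(322,21),142)]: print(n,np.round(unproj("wrist",p,z,c),1))
cv2.imwrite("pics/w10c.png",cv2.resize(im[0:230,270:380],None,fx=2.6,fy=2.6,interpolation=cv2.INTER_CUBIC))
E
```

```text
orange 320 (96, 11, 58)
white 312 (0, 19, 95)
30 313 327
45 318 328
60 318 328
80 319 328
110 321 329
140 322 330
170 322 330
190 322 330
205 323 331
line [  0.52887434  -0.8487001  495.1201     350.80533   ] deg -58.070564
top end [552.3 260.2 142. ]
or lo [514.8 317.9 142. ]
or hi [484.5 370.1 142. ]
ring [440.3 439.5 119. ]
barhi [448.4 426.3 142. ]
```

View pics/w10c.png

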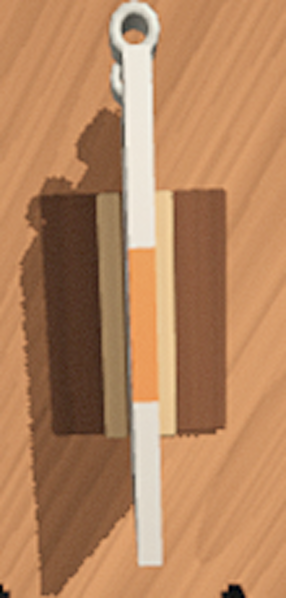

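```bash
python3 - <<'E'
from h import *
d=np.load("c10.npz");c=(d["K"],d["E"])
P=lambda u,v,z:unproj("wrist",(u,v),z,c)[:2]
a,b=P(323.0,17,142),P(327.3,217,142);print("bar",a,b,np.linalg.norm(a-b),(a+b)/2,np.degrees(np.arctan2(*(a-b)[::-1])))
o1,o2=P(324.7,95.5,142),P(326.0,154.3,142);print("or",np.linalg.norm(o1-o2),(o1+o2)/2,np.degrees(np.arctan2(*(o1-o2)[::-1])))
e1,e2=P(328.3,45,142),P(331.5,205,142);print("right edge deg",np.degrees(np.arctan2(*(e1-e2)[::-1])))
k=P(321.3,11.3,119);m=(a+b)/2;print("ring",k,np.linalg.norm(k-m))
print(env.state()["tcp_rot"]); go((*((a+b)/2),230),np.radians(121.5))
E
```

```text
bar [447.52220941 429.73237789] [551.903085   259.31820387] 199.84083139886724 [499.7126472  344.52529088] 121.48800577844821
or 59.158218383510835 [499.9017604  344.27698981] 121.52527642237386
right edge deg 121.62509243601333
ring [440.927276  438.9839477] 111.25716927300523
[3.14152632e+00 1.37061232e-04 2.08933821e+00]
shift [61.5 11.9 69.1] turn -1.79 t 30.55
```

Emit:
step_arm --plan '[[[20, 4, 23, -1.8, 0], [40, 8, 46, -1.8, 0], [61.6, 12, 69, -1.8, 0], [61.6, 12, 69, -1.8, 0], [61.6, 12, 69, -1.8, 0], [61.6, 12, 69, -1.8, 0]]]'

```text
t: 31.05
eef_pos: [500.0, 344.6, 230.8]
tcp_rot: [3.141, 0.0, 2.122]
ft_force: [-0.1, 0.0, 0.7]
opening: 0.498
grip_force: 0.0
```

```bash
python3 - <<'E'
from h import *
s=env.state(); print(s["eef_pos"],s["tcp_rot"])
go((499.8,344.4,112),np.radians(121.5))
E
```

```text
[500.04062775 344.62107835 230.83081104] [3.14071804e+00 3.42924924e-04 2.12224837e+00]
shift [-1.000e-01 -3.000e-01  1.188e+02] turn 0.1 t 31.05
```

Emit:
step_arm --plan '[[[0, -0.2, 38, 0, 0], [0, -0.2, 76, 0, 0], [0, -0.2, 105, 0, 0], [0, -0.2, 119, 0, 0], [0, -0.2, 119, 0, 0], [0, -0.2, 119, 0, 0], [0, -0.2, 119, 0, -0.4], [0, -0.2, 119, 0, -0.6]]]'

```text
t: 31.72
eef_pos: [500.3, 344.9, 113.0]
tcp_rot: [3.138, 0.0, 2.122]
ft_force: [-0.3, 0.4, -0.2]
opening: 0.415
grip_force: 0.0
```

Emit:
step_arm --plan '[[[0, 0, 0, 0, -1], [0, 0, 0, 0, -1], [0, 0, 0, 0, -1], [0, 0, 0, 0, -1], [0, 0, 0, 0, -1], [0, 0, 0, 0, -1], [0, 0, 0, 0, -1], [0, 0, 0, 0, -1]]]'

```text
t: 32.38
eef_pos: [499.3, 344.7, 111.3]
tcp_rot: [3.142, 0.0, 2.123]
ft_force: [-1.4, -0.8, 5.8]
opening: 0.105
grip_force: 30.0
```

Emit:
step_arm --plan '[[[0, 0, 0, 0, -1], [0, 0, 0, 0, -1], [0, 0, -5, 0, -1], [0, 0, -10, 0, -1], [0, 0, -10, 0, -1], [0, 0, -10, 0, -1]]]'

```text
t: 32.88
eef_pos: [499.4, 344.7, 121.2]
tcp_rot: [3.141, 0.0, 2.123]
ft_force: [-0.0, 0.3, -3.4]
opening: 0.103
grip_force: 30.0
```

Emit:
step_arm --plan '[[[0, 0, -30, 0, -1], [0, 0, -60, 0, -1], [0, 0, -90, 0, -1], [0, 0, -120, 0, -1], [0, 0, -125, 0, -1], [0, 0, -125, 0, -1], [0, 0, -125, 0, -1]]]'

```text
t: 33.47
eef_pos: [498.9, 344.5, 244.8]
tcp_rot: [-3.14, 0.0, 2.123]
ft_force: [-0.5, 0.0, -4.2]
opening: 0.102
grip_force: 30.0
```

```bash
python3 - <<'E'
from h import *
s=env.state(); print(s["eef_pos"],s["tcp_rot"],s["opening"],s["moment"],s["ft_force"])
go((443.8,-9.0,246),np.radians(95.5))
E
```

```text
[498.87701583 344.45403741 244.75546723] [-3.14012509e+00  4.81615654e-05  2.12269541e+00] 0.10230912875996856 [ 0.03425211 -0.14485396 -0.01132566] [-0.49921725  0.04182583 -4.20075228]
shift [-272.1 -232.2   -1.2] turn 26.12 t 33.47
```

Emit:
step_arm --plan '[[[-20, -17, 0, 2, -1], [-44, -37, 0, 5, -1], [-68, -58, 0, 9, -1], [-92, -79, 0, 13, -1], [-116, -100, 0, 17, -1], [-140, -121, 0, 21, -1], [-165, -142, 0, 24, -1], [-190, -163, 0, 26.1, -1]]]'

```text
t: 34.13
eef_pos: [458.8, 96.1, 244.1]
tcp_rot: [-3.138, 0.0, 1.665]
ft_force: [1.0, 0.1, -3.2]
opening: 0.105
grip_force: 30.0
```

Emit:
step_arm --plan '[[[-28, -7, 0, 0, -1], [-56, -14, 0, 0, -1], [-84, -21, 0, 0, -1], [-104, -26, 0, 0, -1], [-104, -26, 0, 0, -1], [-104, -26, 0, 0, -1], [-104, -26, 0, 0, -1]]]'

```text
t: 34.72
eef_pos: [443.9, -8.3, 245.0]
tcp_rot: [-3.14, -0.001, 1.667]
ft_force: [0.1, 0.8, -2.7]
opening: 0.105
grip_force: 30.0
```

```bash
python3 - <<'E'
from h import *
s=env.state(); print(s["eef_pos"],s["tcp_rot"],s["opening"],s["moment"],s["ft_force"])
go((443.8,-9.0,146.3),np.radians(95.5))
c=cal("wrist");np.savez("c11.npz",K=c[0],E=c[1]);im=env.read_camera("wrist");cv2.imwrite("pics/w11.png",im)
cv2.imwrite("pics/s11.png",env.read_camera("scene"))
E
```

```text
[443.88464082  -8.25958189 244.95036317] [-3.13953680e+00 -6.61326680e-04  1.66663725e+00] 0.10495246582678744 [ 0.01764701 -0.13416931 -0.00790516] [ 0.11533993  0.84282745 -2.65903937]
shift [-0.7 -0.2 98.7] turn -0.01 t 34.72
```

View pics/w11.png

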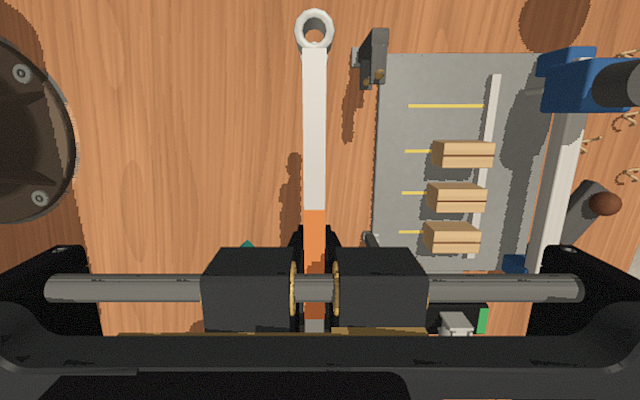

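```bash
python3 - <<'E'
from h import *
d=np.load("c11.npz");c=(d["K"],d["E"]);im=cv2.imread("pics/w11.png")
g=cv2.cvtColor(im,cv2.COLOR_BGR2GRAY)
r=im[8:52,292:338]; hsv=cv2.cvtColor(r,cv2.COLOR_BGR2HSV); m=cv2.inRange(hsv,(0,0,90),(180,60,255))
v,u=np.nonzero(m[:42]); print("mask bbox",u.min()+292,u.max()+292,v.min()+8)
h=cv2.inRange(hsv,(0,61,0),(180,255,255)); n,l,st,ce=cv2.connectedComponentsWithStats(h); print([(s.tolist(),np.round(q+[292,8],1).tolist()) for s,q in zip(st[1:],ce[1:]) if s[4]>20])
s=env.state();P=s["eef_pos"];y=1.6666
for n,uv,z in [("ringtop",(314.3,30),P[2]+7.7),("pinhigh",(380,82),118)]:
    p=unproj("wrist",uv,z,c);q=p[:2]-P[:2];print(n,np.round(p,1),"tool x,y",q@[np.cos(y),np.sin(y)],q@[np.sin(y),-np.cos(y)])
cv2.imwrite("pics/w11c.png",np.hstack([cv2.resize(im[0:120,280:400],None,fx=4.5,fy=4.5,interpolation=cv2.INTER_CUBIC)]))
E
```

```text
mask bbox 294 334 8
[([0, 0, 19, 44, 244], [295.5, 25.8]), ([26, 0, 20, 44, 300], [333.1, 26.7]), ([13, 21, 19, 14, 201], [313.9, 35.4])]
ringtop [433.9 103.1 253.1] tool x,y 111.35062010608753 0.3937287127735987
pinhigh [493.9  98.  118. ] tool x,y 100.61376184057539 59.68911309903482
```

The ring is at tool (111.4, 0.4), as it should be. Lowering to entry height.

Emit:
step_arm --plan '[[[-0.5, 0, 25, 0, -1], [-0.5, 0, 50, 0, -1], [-0.5, 0, 75, 0, -1], [-0.5, 0, 92, 0, -1], [-0.5, 0, 98, 0, -1], [-0.5, 0, 98, 0, -1], [-0.5, 0, 98, 0, -1], [-0.5, 0, 98, 0, -1]]]'

```text
t: 35.48
eef_pos: [444.9, -8.9, 149.0]
tcp_rot: [3.14, 0.0, 1.668]
ft_force: [1.2, -0.2, -2.8]
opening: 0.102
grip_force: 30.0
```

```bash
python3 - <<'E'
from h import *
s=env.state();P=s["eef_pos"];y=s["tcp_rot"][2]; print(P,s["tcp_rot"])
c=cal("wrist");np.savez("c12.npz",K=c[0],E=c[1]);im=env.read_camera("wrist");cv2.imwrite("pics/w12.png",im)
for x,yy,z in [(493.2,107.3,121),(493.2,107.3,105)]: print("pin expected px",proj("wrist",(x,yy,z),c))
print("ring exp",proj("wrist",(*(P[:2]+111.4*np.array([np.cos(y),np.sin(y)])),P[2]+7.7),c))
cv2.imwrite("pics/w12c.png",cv2.resize(im[0:133,280:457],(798,600),interpolation=cv2.INTER_CUBIC))
go((503.55,-3.3,146.3),np.radians(95.5))
E
```

```text
[444.93508392  -8.85916087 149.00443578] [3.14002638e+00 4.95248992e-04 1.66768897e+00]
pin expected px [414.12097076  47.39532466]
pin expected px [406.20647341  52.54514287]
ring exp [312.96477424  31.00727488]
shift [-0.  58.9  2.8] turn 0.04 t 35.53
```

View pics/w12c.png

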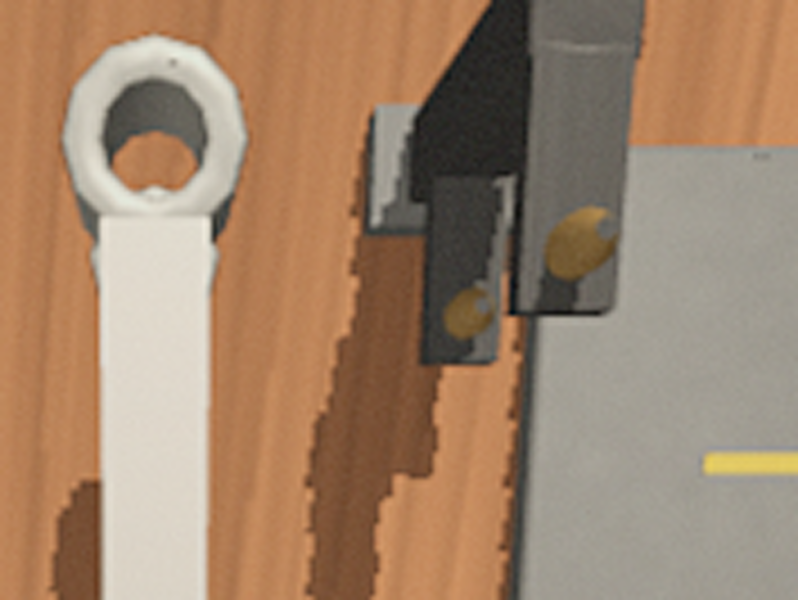

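```bash
python3 - <<'E'
from h import *
from scipy.optimize import least_squares
d=np.load("c12.npz");c=(d["K"],d["E"])
for f in("w11","w12"):
    im=cv2.imread(f"pics/{f}.png"); hsv=cv2.cvtColor(im,cv2.COLOR_BGR2HSV)[:60,285:345]
    m=cv2.inRange(hsv,(0,0,150),(180,60,255)); k=max(cv2.findContours(m,cv2.RETR_EXTERNAL,cv2.CHAIN_APPROX_NONE)[0],key=cv2.contourArea)[:,0].astype(float)
    k=k[(k[:,1]<30)&(k[:,1]>0)]; r=least_squares(lambda q:np.hypot(k[:,0]-q[0],k[:,1]-q[1])-q[2],[29,30,20],loss="soft_l1").x; print(f,r+[285,0,0],"bar cols",[np.where(m[59]>0)[0][[0,-1]]+285])
P=np.array([444.93,-8.86,149.0]);y=1.66769;ax=np.array([np.cos(y),np.sin(y)]);ay=np.array([np.sin(y),-np.cos(y)])
uv=(r[0]+285,r[1]); q=unproj("wrist",uv,P[2]+7.7,c)[:2]-P[:2]; print("ring tool",q@ax,q@ay)
im=cv2.imread("pics/w12.png");hsv=cv2.cvtColor(im,cv2.COLOR_BGR2HSV)
b=cv2.inRange(hsv,(12,110,60),(24,255,230));b[:40]=0;b[80:]=0;b[:,:370]=0;b[:,425:]=0
n,l,st,ce=cv2.connectedComponentsWithStats(b);print([(s.tolist(),np.round(e,1).tolist()) for s,e in zip(st[1:],ce[1:]) if s[4]>15])
for u,z in [((414.4,50.1),121),((406,55.7),105)]:
    p=unproj("wrist",u,z,c)[:2];q=p-P[:2];print("pin",np.round(p,1),"tool",q@ax,q@ay)
E
```

```text
w11 [313.86071823  27.50163487  19.30029747] bar cols [array([301, 327])]
w12 [313.82505128  27.63905177  19.35951395] bar cols [array([301, 327])]
ring tool 112.83927728808604 0.41472899994703044
[([401, 46, 15, 16, 162], [407.6, 54.0]), ([370, 52, 4, 28, 77], [371.3, 65.5]), ([378, 64, 11, 11, 75], [382.9, 69.4]), ([391, 70, 5, 10, 50], [393.0, 74.5])]
pin [493.6 105.9] tool 109.49175825899799 59.56924585961132
pin [493.4 105.5] tool 109.09727693120888 59.29443438957698
```

Emit:
step_arm --plan '[[[-3, 10, 0, 0, -1], [-3, 25, 0, 0, -1], [-3, 40, 0, 0, -1], [-3, 52, 0, 0, -1], [-3, 59, 0, 0, -1], [-3, 59, 0, 0, -1], [-3, 59, 0, 0, -1], [-3, 59, 0, 0, -1]]]'

```text
t: 36.2
eef_pos: [502.8, -6.4, 148.1]
tcp_rot: [-3.141, -0.0, 1.667]
ft_force: [-0.3, -0.1, -3.2]
opening: 0.101
grip_force: 30.0
```

```bash
python3 - <<'E'
from h import *
s=env.state();P=s["eef_pos"];y=s["tcp_rot"][2]; print(P,s["tcp_rot"],s["ft_force"],s["moment"])
c=cal("wrist");np.savez("c13.npz",K=c[0],E=c[1]);im=env.read_camera("wrist");cv2.imwrite("pics/w13.png",im)
cv2.imwrite("pics/w13c.png",np.hstack([cv2.resize(im[0:80,270:376],(600,453),interpolation=cv2.INTER_CUBIC)]))
hsv=cv2.cvtColor(im,cv2.COLOR_BGR2HSV);b=cv2.inRange(hsv,(12,110,60),(24,255,230))[:60,290:340]
n,l,st,ce=cv2.connectedComponentsWithStats(b);print([(q.tolist(),np.round(e+[290,0],1).tolist()) for q,e in zip(st[1:],ce[1:]) if q[4]>3])
ring=unproj("wrist",(313.83,27.64),P[2]+7.7,c)[:2]; print("ring",ring)
for z in(105,113,121): print(z,proj("wrist",(*ring,z),c))
E
```

```text
[502.80592575  -6.38643605 148.10170095] [-3.14110891e+00 -2.37667431e-06  1.66712079e+00] [-0.28622446 -0.09806051 -3.21503763] [-0.00090992 -0.10854101  0.03586347]
[([0, 0, 14, 60, 487], [294.3, 26.5]), ([38, 0, 12, 19, 206], [334.0, 8.8]), ([22, 40, 8, 3, 14], [315.2, 40.9]), ([38, 49, 9, 11, 80], [332.5, 54.4])]
ring [492.37855556 106.00330411]
105 [313.88247364  49.11582149]
113 [313.87603196  46.47944356]
121 [313.86903663  43.61647471]
```

View pics/w13c.png

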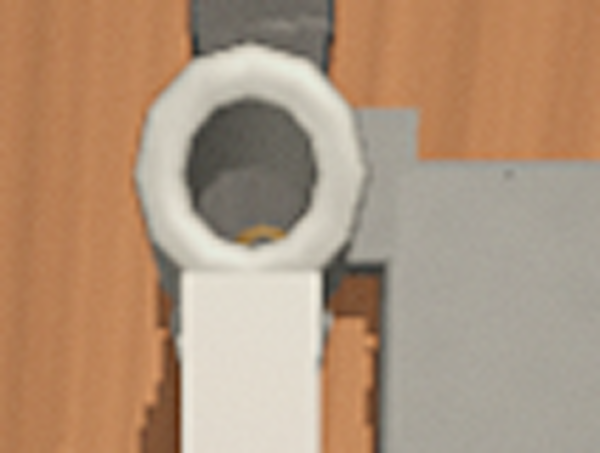

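The pin shows inside the ring, about 1.4 mm further along tool y. I'll correct that and lower.

Emit:
step_arm --plan '[[[0.3, 1.3, 0, 0, -1], [0.3, 1.3, 4, 0, -1], [0.3, 1.3, 8, 0, -1], [0.3, 1.3, 12, 0, -1], [0.3, 1.3, 14, 0, -1], [0.3, 1.3, 16, 0, -1], [0.3, 1.3, 16, 0, -1], [0.3, 1.3, 16, 0, -1]]]'

```text
t: 36.92
eef_pos: [504.6, -5.9, 131.9]
tcp_rot: [-3.141, 0.0, 1.667]
ft_force: [0.7, -0.6, -2.7]
opening: 0.101
grip_force: 30.0
```

Emit:
step_arm --plan '[[[0, 0, 2, 0, -1], [0, 0, 4, 0, -1], [0, 0, 5, 0, -1], [0, 0, 6, 0, -1], [0, 0, 7, 0, -1], [0, 0, 7, 0, -1]]]'

```text
t: 37.42
eef_pos: [504.6, -5.9, 124.9]
tcp_rot: [-3.141, 0.0, 1.667]
ft_force: [-0.2, -0.2, -2.8]
opening: 0.101
grip_force: 30.0
```

Emit:
step_arm --plan '[[[0, 0, 2, 0, -1], [0, 0, 3, 0, -1], [0, 0, 4, 0, -1], [0, 0, 5, 0, -1], [0, 0, 5.5, 0, -1], [0, 0, 5.5, 0, -1], [0, 0, 5.5, 0, -1]]]'

```text
t: 38.0
eef_pos: [504.6, -5.9, 119.6]
tcp_rot: [3.142, 0.0, 1.667]
ft_force: [0.8, 0.6, -2.6]
opening: 0.103
grip_force: 30.0
```

```bash
python3 - <<'E'
from h import *
s=env.state();print(s["eef_pos"],s["tcp_rot"],s["ft_force"],s["moment"])
E
```

```text
[504.64585016  -5.94048548 119.57223624] [3.14156112e+00 8.55539974e-05 1.66714596e+00] [ 0.7814569   0.58096976 -2.60130512] [-0.05031907 -0.1350218   0.01487442]
```

Emit:
step_arm --plan '[[[0, 0, 0.5, 0, -1], [0, 0, 1, 0, -1], [0, 0, 1.5, 0, -1], [0, 0, 1.5, 0, -1], [0, 0, 1.5, 0, -1]]]'

```text
t: 38.42
eef_pos: [504.9, -6.2, 118.4]
tcp_rot: [3.141, 0.0, 1.667]
ft_force: [-1.4, -4.4, 4.4]
opening: 0.107
grip_force: 30.0
```

Emit:
step_arm --plan '[[[0, 0, 0, 0, -0.6], [0, 0, 0, 0, -0.4], [0, 0, 0, 0, -0.2], [0, 0, 0, 0, 0], [0, 0, 0, 0, 0], [0, 0, 0, 0, 0]]]'

```text
t: 38.92
eef_pos: [504.6, -5.9, 118.0]
tcp_rot: [-3.141, 0.0, 1.667]
ft_force: [0.0, 0.1, -0.4]
opening: 0.462
grip_force: 0.0
```

Emit:
step_arm --plan '[[[0, 0, -20, 0, 0], [0, 0, -50, 0, 0], [0, 0, -90, 0, 0], [0, 0, -120, 0, 0], [0, 0, -140, 0, 0], [0, 0, -140, 0, 0], [0, 0, -140, 0, 0]]]'

```text
t: 39.5
eef_pos: [504.7, -5.9, 258.6]
tcp_rot: [3.14, 0.001, 1.667]
ft_force: [-0.7, 0.1, -0.3]
opening: 0.502
grip_force: 0.0
```

```bash
python3 - <<'E'
from h import *
s=env.state();print(s["eef_pos"],s["tcp_rot"],s["ft_force"])
P=s["eef_pos"];c=cal("wrist");np.savez("c14.npz",K=c[0],E=c[1]);im=env.read_camera("wrist");cv2.imwrite("pics/w14.png",im);cv2.imwrite("pics/s14.png",env.read_camera("scene"))
m=cv2.inRange(cv2.cvtColor(im,cv2.COLOR_BGR2HSV),(0,0,185),(180,45,255));o=cv2.inRange(cv2.cvtColor(im,cv2.COLOR_BGR2HSV),(5,130,200),(14,255,255))
for r in range(70,240,15):
    v=np.where(m[r,270:350]>0)[0]+270; w=np.where(o[r,270:350]>0)[0]+270
    print(r,(v.min(),v.max()) if len(v) else None,(w.min(),w.max()) if len(w) else None)
p=(493.2,106.3)
for z in(127,150):print(proj("wrist",(*p,z),c))
E
```

```text
[504.70602332  -5.90230366 258.63152664] [3.13975771e+00 5.19427377e-04 1.66716338e+00] [-0.74658638  0.13198413 -0.31770238]
70 (np.int64(304), np.int64(331)) (np.int64(270), np.int64(298))
85 (np.int64(309), np.int64(318)) (np.int64(270), np.int64(327))
100 (np.int64(308), np.int64(331)) (np.int64(270), np.int64(326))
115 (np.int64(308), np.int64(319)) (np.int64(284), np.int64(321))
130 (np.int64(309), np.int64(319)) (np.int64(272), np.int64(325))
145 (np.int64(309), np.int64(319)) (np.int64(271), np.int64(325))
160 (np.int64(309), np.int64(319)) (np.int64(271), np.int64(326))
175 None (np.int64(270), np.int64(325))
190 None (np.int64(278), np.int64(325))
205 None (np.int64(271), np.int64(323))
220 None (np.int64(274), np.int64(324))
235 (np.int64(310), np.int64(333)) (np.int64(278), np.int64(291))
[312.40579447  68.5994105 ]
[312.32796906  64.7898353 ]
```

Emit:
step_arm --plan '[[[-20, 2, -10, 7, 0], [-45, 4, -10, 14, 0], [-70, 6, -10, 21, 0], [-95, 8, -10, 28, 0], [-120, 11, -10, 35, 0], [-145, 13, -10, 42, 0], [-170, 15, -10, 49, 0], [-191.5, 16.7, -10, 56, 0]]]'

```text
t: 40.27
eef_pos: [539.4, -196.4, 266.2]
tcp_rot: [-3.139, 0.001, 0.683]
ft_force: [0.9, 0.7, 0.2]
opening: 0.499
grip_force: 0.0
```

Emit:
step_arm --plan '[[[0, 0, 0, 7, 0], [0, 0, 0, 14, 0], [0, 0, 0, 21, 0], [0, 0, 0, 28, 0], [0, 0, 0, 34, 0], [0, 0, 0, 34, 0], [0, 0, 0, 34, 0], [0, 0, 0, 34, 0]]]'

```text
t: 40.93
eef_pos: [539.5, -194.9, 267.2]
tcp_rot: [-3.141, 0.001, 0.1]
ft_force: [0.9, 0.7, -0.8]
opening: 0.501
grip_force: 0.0
```

```bash
python3 - <<'E'
from h import *
s=env.state();P=s["eef_pos"];print(P,s["tcp_rot"])
c=cal("wrist");np.savez("c15.npz",K=c[0],E=c[1]);im=env.read_camera("wrist");cv2.imwrite("pics/w15.png",im)
hsv=cv2.cvtColor(im,cv2.COLOR_BGR2HSV)
for n,lo,hi in (("yellow",(22,110,60),(32,255,255)),("red",(0,170,120),(6,255,255)),("green",(50,120,60),(75,255,255))):
    m=cv2.inRange(hsv,lo,hi)[:245]; k,l,st,ce=cv2.connectedComponentsWithStats(m)
    for q,e in zip(st[1:],ce[1:]):
        if q[4]>80: print(n,q.tolist(),np.round(e,1), "z116",np.round(unproj("wrist",e,116,c)),"z50",np.round(unproj("wrist",e,50,c)))
Y=cv2.inRange(hsv,(22,60,60),(32,255,255))
y0=[l for l in range(245)]
a=(605,-190)
np.set_printoptions(linewidth=200)
u,v=np.round(proj("wrist",(605,-190,130),c)).astype(int);print("exp",u,v)
sub=hsv[v-30:v+36:4,u-36:u+40:6];print(sub[...,0]);print(sub[...,2])
E
```

```text
[ 539.51677462 -194.87821146  267.22980806] [-3.14093288e+00  1.15447253e-03  9.97951420e-02]
yellow [305, 97, 30, 39, 931] [319.4 115. ] z116 [ 613. -194.  116.] z50 [ 612. -195.   50.]
red [453, 68, 85, 22, 588] [493.1  80.4] z116 [ 662. -359.  116.] z50 [ 672. -394.   50.]
exp 315 123
[[ 22  24  21  21  26  28  20  20  16  30  12  12  12]
 [ 24  21  24  20  25 113  22  22  21  78  12  12  13]
 [ 25  20  20  24  21  23  23  23  23  21  13  13  13]
 [ 20  22  20  20   0  23  24  23  23  22  12  13  13]
 [ 30  30  27  27  30  23  24  23  23  22  13  12  12]
 [ 13  14  14  14  15  26  26  27  27  23  12  13  12]
 [ 13  14  14  14   1  25  25  25  25  24  12  13  13]
 [ 12  14  13  14   1  24  26  23  25  24  13  13  13]
 [ 13  14  14  14   1  24  21  22  23  25  12  13  12]
 [ 13  14  14  14  14  24  20  21  23  23  13  90  20]
 [ 13  14  14  14  14  24  24  24  23  15  14  15  18]
 [ 12  14  14  14  14  14  13  13  13  14  14  26  15]
 [ 13  14  13  14  14  14  14  14  14  14  14   4  12]
 [ 12  14  14  14  14  14  14  14  14  14  14  16  19]
 [ 12  14  14  14  14  14  14  14  14  14
[... 360 characters left out ...]
04  75 225 225 224 222 172 162 165 162]
 [159 230 233 231  76 255 255 255 255 227 167 171 170]
 [168 239 239 241 184 255 255 255 255 214 156 164 167]
 [163 229 227 236 255 255 255 175 255 205 175 166 162]
 [162 244 245 244 255 255 221 232 252 197 172 165 159]
 [153 231 235 240 217 255 244 231 229 186 160  41  37]
 [163 240 237 235 230 253 255 255 241 208 241  60  61]
 [154 237 238 239 239 237 235 231 228 226 224  67  68]
 [153 248 245 239 234 231 229 229 231 232 229  65  70]
 [147 247 245 243 238 236 236 237 235 230 225  73  70]
 [154 249 250 248 246 241 239 238 241 241 240  74  70]
 [142 248 251 253 252 251 250 248 247 247 253  70  73]
 [147 249 246 243 238 235 234 238 244 251 255  70  71]]
```

```bash
python3 - <<'E'
from h import *
from scipy.optimize import least_squares
d=np.load("c15.npz");c=(d["K"],d["E"]);a=.45;psi=.096
u=np.array([-np.sin(a),0,np.cos(a)]);w=np.array([np.cos(a),0,np.sin(a)]);v=np.array([0,1,0])
Rm=Ro.from_euler("z",psi).as_matrix()
def bbox(x,y,g=14):
    P=[np.array([x,y,40+85*np.cos(a)])+Rm@(i*18*u+j*g*w+k*g*v) for i in(-1,1) for j in(-1,1) for k in(-1,1)]
    q=np.array([proj("wrist",p,c) for p in P]); return np.r_[q.min(0),q.max(0)]
im=cv2.imread("pics/w15.png");hsv=cv2.cvtColor(im,cv2.COLOR_BGR2HSV);m=cv2.inRange(hsv,(18,90,50),(34,255,255))[80:150,290:350]
k=max(cv2.findContours(m,cv2.RETR_EXTERNAL,cv2.CHAIN_APPROX_NONE)[0],key=cv2.contourArea);b=cv2.boundingRect(k);b=np.array([290+b[0],80+b[1],290+b[0]+b[2]-1,80+b[1]+b[3]-1]);print(b,cv2.contourArea(k))
for B in (b,np.array([305,97,334,135])):
    r=least_squares(lambda q:bbox(*q)-B,[605,-190]);print(r.x,np.round(r.fun,1))
ex=np.array([np.cos(psi),np.sin(psi)]);ey=np.array([-ex[1],ex[0]]);q=r.x-np.array([608,6.8]);print("mach",q@ex+20,q@ey,"pivot x mach",q@ex+20+85*np.sin(a))
x=r.x; go((x[0],x[1],180),psi)
E
```

```text
[305  97 335 135] 1021.5
[ 612.12058364 -193.82774173] [-0.1 -2.2  0.1  2.2]
[ 612.06812278 -193.36577391] [-0.6 -2.2  0.6  2.2]
mach 4.86297901673279 -199.63405837736178 pivot x mach 41.83504941618736
shift [72.3  5.7 87.5] turn 0.19 t 40.98
```

Emit:
step_arm --plan '[[[36, 3, 10, 0.2, 0], [72.3, 5.5, 20, 0.2, 0], [72.3, 5.5, 55, 0.2, 0], [72.3, 5.5, 85, 0.2, 0], [72.3, 5.5, 87, 0.2, 0], [72.3, 5.5, 87, 0.2, 0], [72.3, 5.5, 87, 0.2, 0]]]'

```text
t: 41.57
eef_pos: [612.6, -193.8, 182.6]
tcp_rot: [3.141, -0.001, 0.094]
ft_force: [-0.6, -0.4, 0.9]
opening: 0.502
grip_force: 0.0
```

```bash
python3 - <<'E'
from h import *
s=env.state();P=s["eef_pos"];print(P,s["tcp_rot"]);go((612.1,-193.6,97.5),.096)
E
```

```text
[ 612.61859985 -193.76850201  182.61633712] [ 3.14076173e+00 -1.34290827e-03  9.35577770e-02]
shift [-0.5 -0.2 85.1] turn -0.14 t 41.57
```

Emit:
step_arm --plan '[[[-0.5, 0, 25, 0, 0], [-0.5, 0, 50, 0, 0], [-0.5, 0, 75, 0, 0], [-0.5, 0, 85, 0, 0], [-0.5, 0, 85, 0, 0], [-0.5, 0, 85, 0, -0.3], [-0.5, 0, 85, 0, -0.35], [-0.5, 0, 85, 0, -0.35]]]'

```text
t: 42.23
eef_pos: [612.4, -193.9, 98.0]
tcp_rot: [3.14, -0.002, 0.093]
ft_force: [0.4, 0.1, -0.1]
opening: 0.355
grip_force: 0.0
```

Emit:
step_arm --plan '[[[0, 0, 0, 0, -1], [0, 0, 0, 0, -1], [0, 0, 0, 0, -1], [0, 0, 0, 0, -1], [0, 0, 0, 0, -1], [0, 0, 0, 0, -1]]]'

```text
t: 42.73
eef_pos: [612.1, -193.2, 97.5]
tcp_rot: [3.141, -0.001, 0.093]
ft_force: [-0.5, 3.3, 6.5]
opening: 0.295
grip_force: 30.0
```

```bash
python3 - <<'E'
from h import *
s=env.state();print(s["eef_pos"],s["tcp_rot"],s["ft_force"],s["opening"],s["grip_force"])
E
```

```text
[ 612.08560627 -193.24823453   97.47073925] [ 3.14112629e+00 -1.48243059e-03  9.32560677e-02] [-0.46570636  3.28414907  6.45417302] 0.2947756655349982 29.98576283454895
```

Emit:
step_arm --plan '[[[-1, 0, -2, 0, -1], [-2.5, 0, -5, 0, -1], [-4, 0, -8.5, 0, -1], [-5.5, 0, -11.5, 0, -1], [-7, 0, -14.5, 0, -1], [-7.4, 0, -15.3, 0, -1], [-7.4, 0, -15.3, 0, -1], [-7.4, 0, -15.3, 0, -1]]]'

```text
t: 43.4
eef_pos: [605.1, -193.9, 111.8]
tcp_rot: [3.141, -0.002, 0.093]
ft_force: [6.1, 3.4, -3.9]
opening: 0.293
grip_force: 30.0
```

```bash
python3 - <<'E'
from h import *
s=env.state();print(s["eef_pos"],s["tcp_rot"],s["ft_force"],s["opening"],s["grip_force"])
E
```

```text
[ 605.09985345 -193.94665374  111.78142135] [ 3.14121800e+00 -2.05843510e-03  9.30363729e-02] [ 6.09049294  3.38793644 -3.88117736] 0.2930975765939586 29.983264803886414
```

Emit:
step_arm --plan '[[[14.3, 0, -5.6, 0, -1], [29.2, 0, -9.1, 0, -1], [44.4, 0, -10.2, 0, -1], [59.6, 0, -9.1, 0, -1], [74.5, 0, -5.6, 0, -1], [84, 0, -2.2, 0, -1], [89.7, 0, 0.4, 0, -1], [89.7, 0, 0.4, 0, -1]]]'

```text
t: 44.07
eef_pos: [693.0, -185.3, 109.8]
tcp_rot: [-3.14, 0.003, 0.094]
ft_force: [-0.9, 1.9, -4.3]
opening: 0.297
grip_force: 30.0
```

Emit:
step_arm --plan '[[[0, 0, 0, 0, -1], [0, 0, 0, 0, -1], [0, 0, 0, 0, -1]]]'

```text
t: 44.32
eef_pos: [693.1, -185.4, 110.7]
tcp_rot: [-3.141, 0.001, 0.093]
ft_force: [-1.6, 4.7, -5.3]
opening: 0.295
grip_force: 30.0
```

```bash
python3 - <<'E'
from h import *
s=env.state();P=s["eef_pos"];print(P,s["tcp_rot"],s["ft_force"],s["opening"])
ex=np.array([np.cos(.096),np.sin(.096)]);piv=np.array([612.1,-193.5])+37*ex
dx=(P[:2]-piv)@ex;dz=P[2]+19-40;print("angle",np.arctan2(dx,dz),"r",np.hypot(dx,dz))
E
```

```text
[ 693.10129316 -185.44840198  110.7400135 ] [-3.14064004e+00  6.89005815e-04  9.26863139e-02] [-1.55512116  4.67856843 -5.29337499] 0.295066619010306
angle 0.45944972384088256 r 100.12311538570889
```

Emit:
step_arm --plan '[[[-1.3, 0, 3, 0, -1], [-3, 0, 6.5, 0, -1], [-4.5, 0, 10, 0, -1], [-6, 0, 12.5, 0, -1], [-6, 0, 12.5, 0, -1], [-6, 0, 12.5, 0, -1]]]'

```text
t: 44.82
eef_pos: [690.9, -185.8, 101.3]
tcp_rot: [3.14, -0.009, 0.093]
ft_force: [11.4, 8.8, 3.6]
opening: 0.293
grip_force: 30.0
```

Emit:
step_arm --plan '[[[0, 0, 0, 0, -0.2], [0, 0, 0, 0, 0], [0, 0, 0, 0, 0], [0, 0, 0, 0, 0], [0, 0, 0, 0, 0], [0, 0, -25, 0, 0], [0, 0, -60, 0, 0], [0, 0, -95, 0, 0]]]'

```text
t: 45.48
eef_pos: [687.1, -186.6, 193.8]
tcp_rot: [-3.141, 0.002, 0.092]
ft_force: [1.0, -0.8, 0.6]
opening: 0.502
grip_force: 0.0
```

Emit:
step_arm --plan '[[[-40, 0, -20, 0, 0], [-80, -10, -40, 0, 0], [-120, -20, -60, 0, 0], [-150, -40, -65, 0, 0], [-150, -80, -65, 0, 0], [-150, -120, -65, 0, 0], [-150, -120, -65, 0, 0], [-150, -120, -65, 0, 0]]]'

```text
t: 46.15
eef_pos: [527.0, -79.6, 259.1]
tcp_rot: [3.141, -0.001, 0.095]
ft_force: [-0.2, 0.1, 0.6]
opening: 0.499
grip_force: 0.0
```

```bash
python3 - <<'E'
from h import *
from scipy.optimize import least_squares
s=env.state();P=s["eef_pos"];print(P,s["tcp_rot"],s["opening"])
c=cal("wrist");im=env.read_camera("wrist");cv2.imwrite("pics/w16.png",im)
hsv=cv2.cvtColor(im,cv2.COLOR_BGR2HSV)
psi=.096;Rm=Ro.from_euler("z",psi).as_matrix();piv=np.array([648.9,-190])
e=proj("wrist",(piv[0]+37,piv[1]+3.5,116),c);print("exp collar px",e)
m=cv2.inRange(hsv,(18,90,50),(34,255,255))[:245];n,l,st,ce=cv2.connectedComponentsWithStats(m)
for q,k in zip(st[1:],ce[1:]):
    if q[4]>60: print(q.tolist(),np.round(k,1),np.round(unproj("wrist",k,116,c)[:2]))
def bb(th,r):
    u=np.array([np.sin(th),0,np.cos(th)]);w=np.array([np.cos(th),0,-np.sin(th)])
    o=np.array([*piv,40.])+Rm@(r*u)
    q=np.array([proj("wrist",o+Rm@(i*18*u+j*14*w+np.array([0,k*14,0])),c) for i in(-1,1) for j in(-1,1) for k in(-1,1)]);return np.round(np.r_[q.min(0),q.max(0)],1)
for th,r in((.45,85),(.35,85),(.45,100)):print(th,r,bb(th,r))
# blank tops: sample line-dark/top at expected corners
tops(im,c,52,rows=245,vmin=235)
cv2.imwrite("pics/top16.png",env.read_camera("top"));cv2.imwrite("pics/s16.png",env.read_camera("scene"))
E
```

```text
[526.97480997 -79.56110565 259.14269422] [ 3.14089289e+00 -1.07356642e-03  9.54289578e-02] 0.4994311879532298
exp collar px [445.63565022  30.61244701]
[426, 9, 44, 50, 1622] [446.3  34.8] [ 683. -188.]
[182, 63, 12, 77, 231] [187.5 100.2] [602.  50.]
[229, 112, 7, 28, 82] [232.6 125.6] [582.   6.]
[273, 113, 5, 27, 84] [275.1 125.5] [586. -36.]
[316, 113, 4, 27, 80] [318.  125.8] [590. -78.]
0.45 85 [422.7   1.5 472.5  56.9]
0.35 85 [423.5  11.1 472.5  64.2]
0.45 100 [428.2 -13.3 482.   46.6]
px [169. 210.] xy [464.9  99.3] size [96.6 13.4] deg -83.36
px [305. 208.] xy [484.4 -72.7] size [92.4 13. ] deg -83.19
px [253. 177.] xy [519.4  -6.9] size [157.8  13.9] deg -84.6
px [627. 174.] xy [ 567.4 -470.2] size [37.3 35.8] deg 89.95
px [391. 153.] xy [ 568.1 -175.1] size [70.9 35. ] deg -87.7
px [555. 129.] xy [ 609.7 -362.1] size [87.  17.5] deg -89.54
px [ 70. 119.] xy [564.7 210.6] size [167.4  35.9] deg 84.11
px [428.  80.] xy [ 652.4 -200. ] size [26.8 24.7] deg -84.58
px [224.  95.] xy [607.5  33.9] size [88.7 28.6] deg 5.23
px [295.  84.] xy [619.3 -57.8] size [101.9  95. ] deg -84.57
px [453.  24.] xy [ 710.3 -216.5] size [33.6 25.7] deg -84.56
```

```bash
python3 - <<'E'
from h import *
c=cal("wrist");im=cv2.imread("pics/w16.png").astype(int)
ex=np.array([np.cos(.096),np.sin(.096)]);ey=np.array([-ex[1],ex[0]]);mid=np.array([608,6.8])
for y in(28,-28,-84):
    for mx in(12,37,62):
        p=mid+(mx-20)*ex+y*ey;u,v=proj("wrist",(*p,52),c);r=int(round(v));row=im[r,int(u)-9:int(u)+10].sum(1);k=np.argmin(row);print(y,mx,"exp",round(u,1),"dark line",int(u)-9+k,"row",r)
    print(" end near row",[ (r,int(im[r,int(u)-4].sum())) for r in range(0)])
t=env.state();print(t["t"],t["ft_force"])
E
```

```text
28 12 exp 220.5 dark line 224 row 109
28 37 exp 218.6 dark line 222 row 86
28 62 exp 216.7 dark line 220 row 62
 end near row []
-28 12 exp 268.3 dark line 271 row 108
-28 37 exp 267.3 dark line 270 row 86
-28 62 exp 266.3 dark line 270 row 62
 end near row []
-84 12 exp 316.1 dark line 318 row 108
-84 37 exp 316.0 dark line 318 row 86
-84 62 exp 316.0 dark line 318 row 62
 end near row []
46.3 [ 0.47741852 -0.92887771  0.46753619]
```

```bash
python3 -c "
from cell import env
print(env.job_done())"
```

```text
the job is handed in; nothing more can be done
None
```

The job is handed in, no verdict came back: three maple blanks (no fourth was in view) stand against the fence on lines 0–2, the door is on both hinge pins, and the lever is on green with the collar down. The last camera measurements agreed, though the door's final seating is inferred from contact force and height.

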